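Gauge the tread depth of a guarded drive wheel

ROBOT

A 6-joint arm with a two-finger parallel gripper is mounted at the origin on a cart in front of the work surface, level with it; the furniture and walls round the work are solid. World frame = base frame: x ahead of the robot, y to its left, z up, the work surface at z = 0. Lengths are in m, angles in rad, forces in N, time in s.
With the tool pointing down it reaches from about 0.325 to 0.775 m from the base axis. Payload 5.5 kg.
Tool frame: the origin (TCP) lies midway between the tips of the shut fingers; the grasp point (between the pads) lies 19 mm behind it (grip_depth is the distance from the TCP to the grasp point, in m); z points along the fingers, x is the direction in which the jaws open and shut, and the axes are right-handed (so a half turn about z gives the same grasp; the last joint's range is limited). The gripper opens to 85 mm and grips with 20 to 120 N. Pads are 22 mm wide; open, the fingers measure 114 mm over their backs; the gripper's body (76 mm by 85 mm) begins 54 mm behind the grasp point. The pads swing forward as they close: fully open they stand 13 mm farther back than shut.
Start: joints at [1.24, 0.091, 1.231, -0, 1.82, -0.057], TCP at [0.162, 0.578, 0.231] pointing down, gripper open.
Joint ranges: [-2.87, 2.87], [-0.86, 2.18], [0.17, 2.46], [-1.51, 4.65], [0.06, 2.69], [-2.65, 2.65]. Speed limits (rad/s): [2.57, 2.57, 3.01, 3.14, 3.14, 3.14].

INTERFACE

Orientations are given as a unit quaternion [w, x, y, z].
In Python, from rig import * gives the robot as it stands.
- The arm moves only by the shell command python3 -m jog 'ROWS'. ROWS is JSON, a list of rows, each a list of 3 entries, a list of its own where there are three numbers: the shift along the world's x, y, z in cm, then the turn, a rotation vector about the world's x, y, z in rad, then the finger opening in cm, from 0 to 8.54. In form: [[[dx, dy, dz], [ax, ay, az], fingers], ...]. A call has 1 to 20 rows; each row shifts and turns the commanded pose from where the row before left it; what a row does not reach is not made up. A row lasts 1/8 s, in which the tool goes at most 62.5 mm and 10.7 degrees, less where a joint would pass 70% of its speed; a pose out of reach is approached as far as the arm can. A call with a gripper value outside its range is refused whole. The fingers move at their own pace and stop on an object; the grip force is fixed at half the most. Time passes only in rows, so rows that do not move let the fingers close. It gives the time, the measured TCP pose, the force and the opening at its end, in the units of the state.
- state(): the state, without advancing time (a new reading comes with each control period).
- snapshot(name): name is "scene" or "top" or "wrist"; returns a dict with "img" (400x640x3 uint8, red, green, blue), "camera_matrix" (3x3 intrinsics, pixels), "R" (3x3) and "t" (3): a world point X has camera coordinates R X + t. Camera axes: x right, y down, z forward; pixel columns grow to the right and rows downward; lengths in m; the calibration is good to about 2 mm. The wrist camera is an equidistant fisheye: a pixel r from the principal point sees the ray r / f radians off the axis. A picture is of the moment at which its call begins. There is no depth.
- finish_job(): hands the job in, once; it reports no verdict.
The state is a dict: "clock": time; "q": joint angles; "joint_vel": joint speeds; "effort": joint torques, N m; "tcp_pos": TCP position; "tool_rot": TCP orientation; "contact_force": force on the tool from outside, world axes, zero at the start; "ft_torque": the same for the moment, N m; "finger_gap": finger opening in m.
Only numpy, scipy, OpenCV 4.12 (cv2) and the standard library are available. Lean on these libraries where they do the work, as an engineer would, in place of code of your own. Each camera call takes 0.05 s, during which the arm holds its last target.

TASK

Take the tread depth of the drive wheel: swing its blue guard right back by the black tab, then press the tread-depth gauge squarely onto the tyre so that the sprung probe goes into the middle groove, between two of the yellow wear bars and never on a rib or a bar, until the base bar sits flat across the ribs. Put the gauge back upright on its wooden rest with the red marker still showing the depth, and close the guard fully again; leave the tape, blower, bottle and pen cup where they are.

Things in the scene. Friction and masses are not known exactly. Their poses are not given: they have to be found in the camera images.
- module: Fixed wheel module; origin under the middle of its aluminium base plate (170 x 130 x 12 mm), axes as wheel_centre. Grey fork plates stand 47 to 53 mm either side of the wheel's middle, up to 138 mm above the bench; a dark round motor, 60 mm across on the axle line, reaches to y = +89 mm. Yaw varies by about 20 degrees.
- wheel_centre (a point): Wheel's centre on the axle, 110 mm above the bench. y along the axle, z up; the front, which the guard covers, looks to -x, roughly to the robot. Black tyre 64 mm wide, radius 90 mm: four ribs and three grooves 9 mm wide and 9 mm deep (floor at radius 81 mm), the middle one at y = 0, the others at y = -18 and +18 mm.
- wheel (a joint): Turn of the wheel (rad), stiff: about 13 N at the tread turns it. Positive turns its top to +x of wheel_centre. At 0 a wear bar stands exactly at the top; six in each groove, 60 degrees apart. A wear bar is a low dull yellow bridge in the groove, 10 mm long round the tyre and 4 mm high, so that the groove is only 5 mm deep there.
- guard (a joint): Turn of the blue guard about the axle (rad): 0 shut, 1.05 right back at its stop; positive swings its top to +x of wheel_centre. Stays where left; 2 to 4 N at the tab moves it. Shell 86 mm wide at radius 97 to 101 mm; shut it covers the tread from 5 to 75 degrees from vertical on the -x side; right back, from 15 degrees on the -x side to 55 on the +x side, and the tread beyond is free.
- guard_tab (a point): Middle of the grip of the guard's black tab, 128 mm from the axle; axes turn with the guard and are wheel_centre's when shut. The tab is 24 mm wide along the axle, 10 mm thick round the wheel, and stands out radially from 101 to 141 mm from the axle. Shut, it stands 45 degrees from vertical on the -x side; right back, 15 degrees from vertical on the +x side.
- gauge_base (a point): Middle of the underside of the depth gauge's steel base bar. Gauge axes: z up through the body, y along the bar, -x the face with the white scale. The bar is 72 mm (y) x 18 mm (x) x 8 mm high. From its middle the round steel probe, 5 mm across with a round end, sticks out 16 mm along -z when free.
- gauge_grip (a point): Middle of the gauge, 55 mm above gauge_base along z, same axes. The grey body is 26 mm wide (y, with black ribs on the two sides: take it here) and 20 mm deep (x), from 8 to 86 mm above the base's underside, with a round black cap up to 97 mm. The gauge weighs about 0.2 kg.
- gauge_probe (a joint): How far the sprung probe is pushed in (m): 0 free, 0.016 when its end is level with the base. The spring takes 1.5 N to start and about 4 N fully in. With the base flat on the ribs the tread depth is 0.016 minus this value: it reads 0.007 on the groove floor, 0.011 on a wear bar.
- marker (a joint): Red drag marker in the gauge's scale window (m, on the scale of the probe's travel): the probe pushes it up and it stays at the highest value reached; 0 to 0.002 at the start. It cannot be put back, so pressing in a wrong place spoils the reading.
- rest_seat (a point): Middle of the seat of the fixed wooden gauge rest (70 x 100 mm), 30 mm above the bench: gauge_base lies here at the start, bar along y. The bar lies on two blocks between lips that stand 6 mm above the seat, with 4 mm of play on every side; the probe hangs free in the 38 mm gap between the blocks. The gauge may go back either way round.
- tape_dispenser: Clear tape dispenser, bystander, 31 x 124 x 87 mm, loose; origin at the middle of its underside.
- dust_blower: Dark red rubber dust blower standing upright, bystander, 55 mm across, 137 mm tall, loose and light; origin at the middle of its underside.
- drink_bottle: Graduated clear bottle with black cap, bystander, 67 mm across, 240 mm tall, loose; origin at the middle of its underside.
- pen_cup: Light grey cup of pens, bystander, 80 mm across, 153 mm tall, loose; origin at the middle of its underside.
Not all that is in view belongs to the job. What is shaped like the part that bears gauge_base but green or purple is not meant. Of the things that look like the part that bears rest_seat, the larger one is meant.

How it is judged:
On the way, in this order (a step that is already met when the one before it is completed fails the run):
1. the guard is swung right back (0.9 rad or more) (value of joint guard above 0.9 rad), for 0.2 s.
2. the base sits flat on the tread (within 1.5 mm, parallel to the axle within 3.5 degrees, facing it within 9 mm) and the probe on the floor of the middle groove (5.5 to 8.5 mm in) (y of wheel_centre in the frame of gauge_base between -0.004 and 0.004 m and x of wheel_centre in the frame of gauge_base between -0.009 and 0.009 m and z of wheel_centre in the frame of gauge_base above -0.0915 m and angle between the y axis of gauge_base and the y axis of wheel_centre, either way round below 0.06 rad and value of joint gauge_probe between 0.0055 and 0.0085 m), for 0.2 s.
At the end, for the whole second after the job is handed in: The guard is shut to within 0.14 rad (8 degrees), the gauge stands upright (within 3.5 degrees) on its rest with its base within 8 mm of the seat's middle, and the red marker shows the depth of the groove: 5.5 to 8.5 mm of probe travel, that is 9 mm deep to 1.5 mm (value of joint guard below 0.14 rad and distance between gauge_base and rest_seat below 0.008 m and angle between gauge_base's own z axis and vertical below 0.06 rad and value of joint marker between 0.0055 and 0.0085 m); the robot touches nothing.
It fails at once if the tape dispenser is pushed more than 30 mm from its place or tipped over (distance of tape_dispenser from where it was at the start of the episode above 0.03 m or angle between tape_dispenser's own z axis and vertical above 0.5 rad).
It fails at once if the dust blower is pushed more than 30 mm from its place or tipped over (distance of dust_blower from where it was at the start of the episode above 0.03 m or angle between dust_blower's own z axis and vertical above 0.5 rad).
It fails at once if the bottle is pushed more than 30 mm from its place or tipped over (distance of drink_bottle from where it was at the start of the episode above 0.03 m or angle between drink_bottle's own z axis and vertical above 0.5 rad).
It fails at once if the pen cup is pushed more than 30 mm from its place or tipped over (distance of pen_cup from where it was at the start of the episode above 0.03 m or angle between pen_cup's own z axis and vertical above 0.5 rad).
It also fails if it takes over 62 s, if anything falls off the work surface, if the arm or the gripper's body presses on something with over 40 N, if the wrist force passes 120 N, or if a joint passes its speed limit or range.

## Working session

There is one attempt and no reset: what is moved stays moved. The work goes in short steps, Python scripts to look and compute and a shell command to move; the robot and the scene stay as the last step left them, time stands still between calls to the robot, and variables do not carry over. Pictures are saved under pics/ and viewed, and the job is handed in when it is done.

```bash
ls; mkdir -p pics; cat > h.py <<'E'
from rig import *
import numpy as np, cv2
def save(n,f):
    s=snapshot(n); cv2.imwrite(f'pics/{f}.png',s['img'][:,:,::-1]); np.savez(f'pics/{f}.npz',K=s['camera_matrix'],R=s['R'],t=s['t'],img=s['img']); return s
def load(f): return np.load(f'pics/{f}.npz')
def proj(s,X):
    X=np.atleast_2d(X); c=X@np.array(s['R']).T+s['t']; p=c@np.array(s['K']).T; return p[:,:2]/p[:,2:]
def ray(s,uv):
    d=np.linalg.inv(s['K'])@np.array([uv[0],uv[1],1.]); R=np.array(s['R']); return -R.T@s['t'], R.T@d
def atz(s,uv,z):
    o,d=ray(s,uv); return o+d*(z-o[2])/d[2]
E
python3 - <<'E'
from h import *
for n in ['scene','top','wrist']:
    s=save(n,n+'0'); print(n,-s['R'].T@s['t'])
    print(s['camera_matrix'])
print(state())
E
```

```text
pics
scene [-0.20230546 -0.74695763  0.68172864]
[[370.4530491    0.         315.73851351]
 [  0.         370.4530491  200.65568522]
 [  0.           0.           1.        ]]
top [ 0.31249209 -0.00873495  1.31811452]
[[440.46741307   0.         321.26739831]
 [  0.         440.46741307 209.39888239]
 [  0.           0.           1.        ]]
wrist [0.09559265 0.59572622 0.37437414]
[[309.70691629   0.         325.51301627]
 [  0.         309.70691629 200.18208901]
 [  0.           0.           1.        ]]
{'clock': 0.15, 'q': array([ 1.24030927e+00,  9.17047946e-02,  1.23165891e+00,  2.28291018e-05,
        1.81980145e+00, -5.66765085e-02]), 'joint_vel': array([-0.0010438 , -0.0032757 , -0.00217686,  0.00089989,  0.00181648,
       -0.00022702]), 'effort': array([ 1.44496000e-03, -4.59371817e+01, -4.18526495e+01, -8.33089160e-06,
        9.56691743e-03, -3.69645306e-06]), 'tcp_pos': array([0.1621484 , 0.57743915, 0.23037128]), 'tool_rot': array([ 4.29440924e-04,  7.96993036e-01,  6.03987982e-01, -6.58702688e-04]), 'contact_force': array([-0.46763444,  0.36152087, -0.02504781]), 'ft_torque': array([ 0.00739939, -0.00842073,  0.02519184]), 'finger_gap': 0.08551203885041408}
```

View pics/scene0.png

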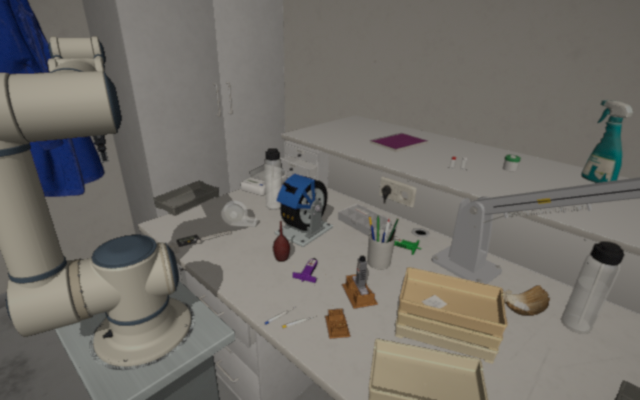

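View pics/top0.png

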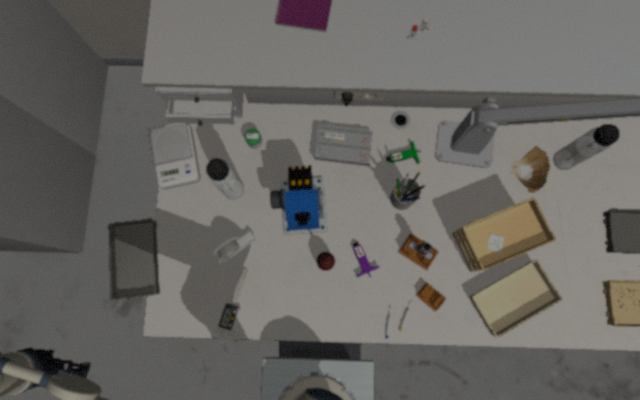

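View pics/wrist0.png

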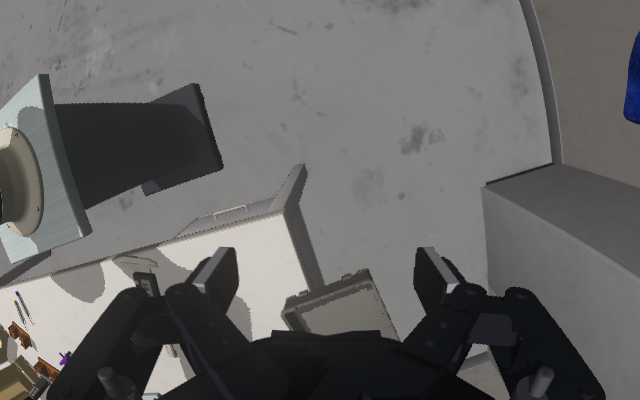

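```bash
python3 - <<'E'
from h import *
a=load('top0')['img'][150:320,240:450,::-1]; cv2.imwrite('pics/c1.png',cv2.resize(a,None,fx=3.5,fy=3.5,interpolation=cv2.INTER_CUBIC))
a=load('scene0')['img'][140:350,240:450,::-1]; cv2.imwrite('pics/c2.png',cv2.resize(a,None,fx=2.8,fy=2.8,interpolation=cv2.INTER_CUBIC))
E
```

```text
(no output)
```

View pics/c1.png

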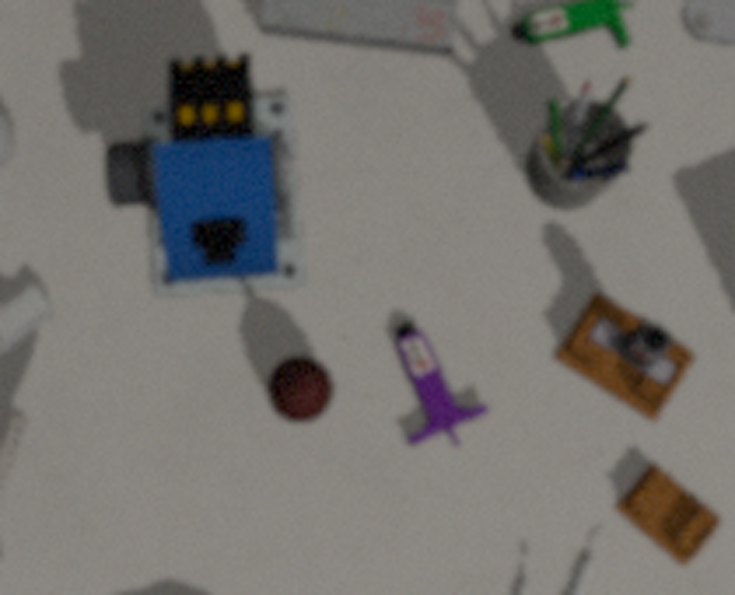

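View pics/c2.png

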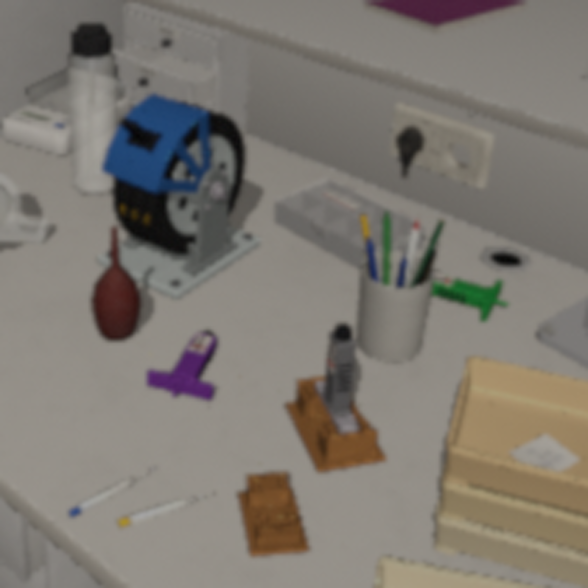

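```bash
python3 - <<'E'
from h import *
s=load('top0'); f=lambda u,v:(240+u/3.5,150+v/3.5)
def P(u,v,z): return atz(s,f(u,v),z)
bl,br,tr=P(152,293,.012),P(302,285,.012),P(285,88,.012)
print('plate',bl,br,tr,'centre',(bl+tr)/2, 'yaw', np.degrees(np.arctan2(*( (tr-br)[[1,0]]))), np.linalg.norm(tr-br),np.linalg.norm(bl-br))
for n,u,v,z in [('blower',300,388,.1),('bottle',-80,85,.22),('cup',580,155,.15),('tape',-60,350,.05),('cap',655,335,.127),('restcorner L',557,352,.03),('restT',598,295,.03),('restR',692,355,.03),('restB',654,416,.03)]:
    print(n,P(u,v,z).round(3))
for z in (.15,.12,.1):print([P(*p,z).round(3)[:2] for p in ((186,113),(209,113),(236,112))], [P(*p,z).round(3)[:2] for p in ((186,66),(209,66),(236,65))])
E
```

```text
plate [0.50448307 0.11595824 0.012     ] [ 0.51496321 -0.01215981  0.012     ] [0.68954315 0.00735992 0.012     ] centre [0.59701311 0.06165908 0.012     ] yaw 6.379726495641189 0.17566779565986468 0.1285459809051018
blower [ 0.419 -0.012  0.1  ]
bottle [0.624 0.275 0.22 ]
cup [ 0.602 -0.225  0.15 ]
tape [0.447 0.285 0.05 ]
cap [ 0.466 -0.286  0.127]
restcorner L [ 0.461 -0.227  0.03 ]
restT [ 0.511 -0.262  0.03 ]
restR [ 0.462 -0.339  0.03 ]
restB [ 0.411 -0.307  0.03 ]
[array([0.627, 0.083]), array([0.628, 0.065]), array([0.629, 0.044])] [array([0.666, 0.084]), array([0.666, 0.066]), array([0.667, 0.045])]
[array([0.635, 0.085]), array([0.636, 0.067]), array([0.637, 0.045])] [array([0.675, 0.087]), array([0.675, 0.068]), array([0.677, 0.046])]
[array([0.641, 0.087]), array([0.641, 0.068]), array([0.643, 0.046])] [array([0.681, 0.088]), array([0.681, 0.069]), array([0.683, 0.047])]
```

```bash
python3 - <<'E'
from h import *
s=load('wrist0'); print(s['R'])
E
python3 -m jog '[[[0,0,4],[0,0,0],8.5],[[1,-2,5],[0,0,-0.05],8.5],[[2.4,-4.8,3],[0,0,-0.1],8.5],[[2.4,-4.8,2],[0,0,-0.1],8.5],[[2.4,-4.8,1],[0,0,-0.1],8.5],[[2.4,-4.8,0],[0,0,-0.1],8.5],[[2.4,-4.8,0],[0,0,-0.1],8.5],[[2.4,-4.8,0],[0,0,-0.1],8.5],[[2.4,-4.8,0],[0,0,-0.1],8.5],[[2.4,-4.8,0],[0,0,-0.1],8.5],[[2.4,-4.8,0],[0,0,-0.1],8.5],[[2.4,-4.8,0],[0,0,-0.1],8.5],[[2.4,-4.8,0],[0,0,-0.1],8.5],[[0,0,0],[0,0,-0.03],8.5],[[0,0,0],[0,0,0],8.5]]'
python3 - <<'E'
from h import *
save('wrist','w1'); print(state()['q'].round(3))
E
```

```text
[[ 0.27066177  0.96267363 -0.00130139]
 [ 0.92744875 -0.26039525  0.26838989]
 [ 0.258033   -0.07384986 -0.96330949]]
clock: 2.02
tcp_pos: [0.4361, 0.0297, 0.3811]
tool_rot: [-0.0, 0.998, 0.058, -0.0]
contact_force: [0.3, -0.3, -0.3]
finger_gap: 0.0851
[-0.009 -0.253  1.283  0.     2.111 -0.127]
```

View pics/w1.png

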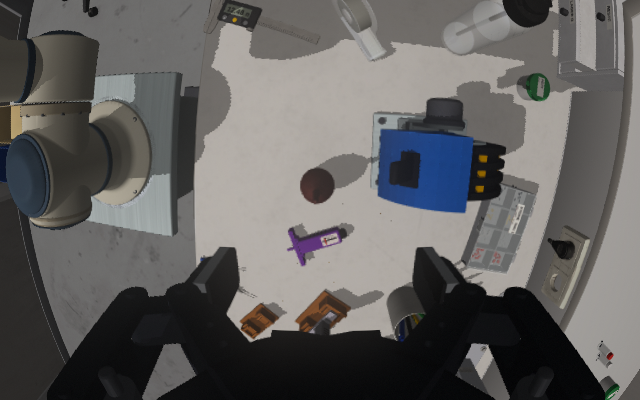

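```bash
python3 - <<'E'
from h import *
a=load('w1')['img'][85:225,360:520,::-1]; cv2.imwrite('pics/c3.png',cv2.resize(a,None,fx=4.2,fy=4.2,interpolation=cv2.INTER_CUBIC))
a=load('w1')['img'][280:345,230:390,::-1]; cv2.imwrite('pics/c4.png',cv2.resize(a,None,fx=4.2,fy=4.2,interpolation=cv2.INTER_CUBIC))
E
```

```text
(no output)
```

View pics/c3.png

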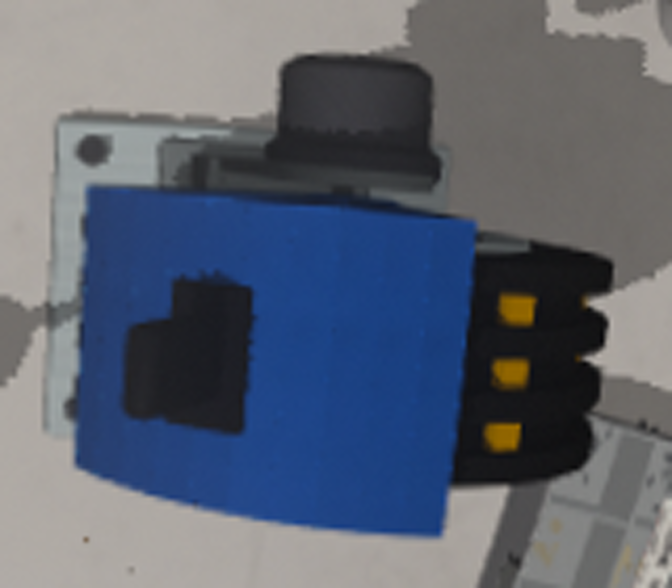

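View pics/c4.png

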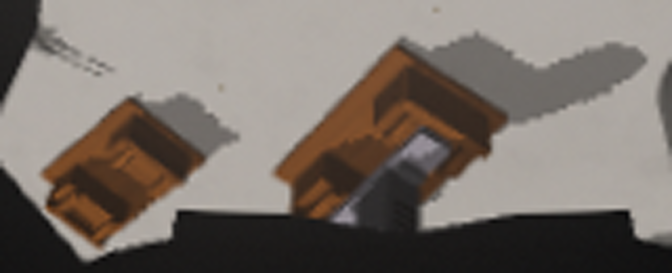

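```bash
cat >> h.py <<'E'
def fproj(s,X):
    X=np.atleast_2d(X); c=X@np.array(s['R']).T+s['t']; r=np.hypot(c[:,0],c[:,1]); th=np.arctan2(r,c[:,2]); K=s['K']
    return np.c_[K[0,2]+K[0,0]*th*c[:,0]/r, K[1,2]+K[1,1]*th*c[:,1]/r]
def fray(s,uv):
    K=s['K']; d=(np.array(uv)-K[:2,2])/K[0,0]; th=np.hypot(*d); v=np.r_[d/th*np.sin(th),np.cos(th)]
    R=np.array(s['R']); return -R.T@s['t'],R.T@v
def fatz(s,uv,z):
    o,d=fray(s,uv); return o+d*(z-o[2])/d[2]
def cyl(r,a,y): # a angle from vertical, + to +x ; wheel coordinates rel. to module origin
    a=np.radians(a); return np.array([r*np.sin(a),y,.11+r*np.cos(a)])
def M(p): 
    x,y,w=p[:3]; return np.array([[np.cos(w),-np.sin(w),0],[np.sin(w),np.cos(w),0],[0,0,1]]),np.array([x,y,0])
E
python3 - <<'E'
from h import *
from scipy.optimize import least_squares
s=load('w1'); f=lambda u,v:np.array((360+u/4.2,85+v/4.2))
F=[(f(57,118),[-.085,.065,.012]),(f(90,185),cyl(.101,-75,.043)),(f(77,467),cyl(.101,-75,-.043)),(f(475,222),cyl(.101,-5,.043)),(f(441,535),cyl(.101,-5,-.043))]
B=[(f(517,310),.018),(f(511,374),0),(f(503,437),-.018)]
t=load('top0'); g=lambda u,v:np.array((240+u/3.5,150+v/3.5))
T=[(g(152,293),[-.085,.065,.012]),(g(302,285),[-.085,-.065,.012]),(g(285,88),[.085,-.065,.012])]
def res(p,full=False):
    R,o=M(p); e=[]
    for uv,X in F: e.append(fproj(s,R@X+o)[0]-uv)
    for uv,y in B: e.append(fproj(s,R@cyl(.085,p[3],y)+o)[0]-uv)
    for uv,X in T: e.append((proj(t,R@X+o)[0]-uv)*1)
    return np.array(e) if full else np.ravel(e)
r=least_squares(res,[.597,.06,.11,30],x_scale=[.01,.01,.1,10]); print(r.x,np.degrees(r.x[2])); print(res(r.x,1).round(1))
np.save('mod.npy',r.x)
E
```

```text
[ 0.59993576  0.05740109  0.10915064 12.51824529] 6.253871240702443
[[ 2.3  0. ]
 [-0.3  0.3]
 [ 0.2 -0.8]
 [-1.8 -0.6]
 [-1.3  0.3]
 [-0.1 -0.2]
 [-0.1 -0.5]
 [ 0.1 -0.8]
 [ 1.1 -1.3]
 [ 1.5 -2.5]
 [ 1.7 -0.6]]
```

```bash
cat >> h.py <<'E'
from scipy.spatial.transform import Rotation as Ro
def rot(st=None):
    q=(st or state())['tool_rot']; return Ro.from_quat([q[1],q[2],q[3],q[0]])
def axes(z,x):
    z=z/np.linalg.norm(z); x=x-z*(x@z); x/=np.linalg.norm(x); return Ro.from_matrix(np.c_[x,np.cross(z,x),z])
def delta(pos,R,st=None):
    st=st or state(); return ((pos-st['tcp_pos'])*100).round(2),(R*rot(st).inv()).as_rotvec().round(3)
E
python3 - <<'E'
from h import *
p=np.load('mod.npy'); R,o=M(p); st=state()
def pose(a,r,y=0):
    a_=np.radians(a); z=R@[-np.sin(a_),0,-np.cos(a_)]; x=R@[np.cos(a_),0,-np.sin(a_)]
    return R@cyl(r,a,y)+o, axes(z,x)
print(delta(*pose(-45,.180)))
P0,_=pose(-45,.18);P1,_=pose(-45,.112); print(P0,P1,(P1-P0)*100)
prev=P1
for a in range(-40,25,5):
    P,_=pose(a,.112); print(a,((P-prev)*100).round(2),(R@[0,np.radians(5),0]).round(4)); prev=P
E
```

```text
(array([  3.74,   1.33, -14.41]), array([ 0.089, -0.78 , -0.009]))
[0.47341398 0.04353605 0.23727922] [0.52121109 0.04877395 0.18919596] [ 4.77971167  0.52379038 -4.80832611]
-40 [0.72 0.08 0.66] [-0.0095  0.0867  0.    ]
-35 [0.77 0.08 0.59] [-0.0095  0.0867  0.    ]
-30 [0.82 0.09 0.52] [-0.0095  0.0867  0.    ]
-25 [0.86 0.09 0.45] [-0.0095  0.0867  0.    ]
-20 [0.9  0.1  0.37] [-0.0095  0.0867  0.    ]
-15 [0.93 0.1  0.29] [-0.0095  0.0867  0.    ]
-10 [0.95 0.1  0.21] [-0.0095  0.0867  0.    ]
-5 [0.96 0.11 0.13] [-0.0095  0.0867  0.    ]
0 [0.97 0.11 0.04] [-0.0095  0.0867  0.    ]
5 [ 0.97  0.11 -0.04] [-0.0095  0.0867  0.    ]
10 [ 0.96  0.11 -0.13] [-0.0095  0.0867  0.    ]
15 [ 0.95  0.1  -0.21] [-0.0095  0.0867  0.    ]
20 [ 0.93  0.1  -0.29] [-0.0095  0.0867  0.    ]
```

```bash
python3 -m jog '[[[0.6,0.2,-2.4],[0.015,-0.13,-0.0015],3.2],[[0.6,0.2,-2.4],[0.015,-0.13,-0.0015],3.2],[[0.6,0.2,-2.4],[0.015,-0.13,-0.0015],3.2],[[0.6,0.2,-2.4],[0.015,-0.13,-0.0015],3.2],[[0.6,0.2,-2.4],[0.015,-0.13,-0.0015],3.2],[[0.7,0.3,-2.4],[0.015,-0.13,-0.0015],3.2],[[0,0,0],[0,0,0],3.2]]'
python3 - <<'E'
from h import *
save('wrist','w2');p=np.load('mod.npy'); R,o=M(p); st=state()
a=np.radians(-45); z=R@[-np.sin(a),0,-np.cos(a)]; x=R@[np.cos(a),0,-np.sin(a)]
print(delta(R@cyl(.18,-45,0)+o,axes(z,x)))
E
```

```text
clock: 2.95
tcp_pos: [0.5106, 0.0469, 0.2385]
tool_rot: [-0.022, 0.929, 0.052, 0.365]
contact_force: [-0.2, 0.3, 1.1]
finger_gap: 0.0322
(array([-3.74, -0.31, -0.49]), array([ 0.   , -0.034, -0.003]))
```

View pics/w2.png

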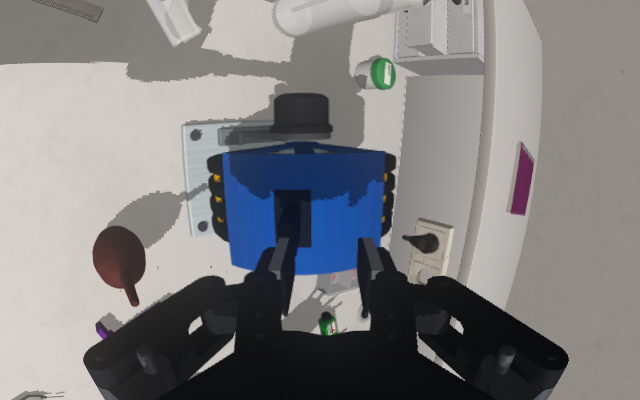

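```bash
python3 - <<'E'
from h import *
s=state(); print(s['clock'],s['tcp_pos'],s['q'].round(3),s['joint_vel'].round(3),s['tool_rot'])
E
python3 -m jog '[[[0,0,0],[0,0,0],3.2]]'
```

```text
3.0 [0.51079873 0.04667933 0.24222221] [-0.051 -0.856  2.096  0.124  1.159 -0.167] [-0.008 -0.017 -0.078 -0.002  0.016  0.003] [-0.0221054   0.92873514  0.05157561  0.36647286]
clock: 3.12
tcp_pos: [0.5117, 0.0461, 0.2466]
tool_rot: [-0.022, 0.928, 0.051, 0.369]
contact_force: [0.1, 0.3, -0.0]
finger_gap: 0.032
```

```bash
cat >> h.py <<'E'
def tabpose(g,a,back=0,ov=.016,p=np.load('mod.npy')):
    # guard angle g deg, tool tilt a deg (angle of tool back-direction from vertical, - to -x)
    R,o=M(p); a_=np.radians(a); z=R@[-np.sin(a_),0,-np.cos(a_)]; x=R@[np.cos(a_),0,-np.sin(a_)]
    return R@cyl(.128,-45+g,0)+o+z*(ov-back), axes(z,x)
E
python3 - <<'E'
from h import *
A=tabpose(0,-28,.065); print(delta(*A)); B=tabpose(0,-28); print(A[0],B[0],(B[0]-A[0])*100)
E
```

```text
(array([-2.46, -0.1 , -0.28]), array([-0.032,  0.267, -0.002]))
[0.4870975  0.04503557 0.2437741 ] [0.51743156 0.04835977 0.18638251] [ 3.03340523  0.33241932 -5.73915935]
```

```bash
python3 -m jog '[[[-0.8,0,0.3],[-0.01,0.09,0],3.6],[[-0.8,0,-0.1],[-0.01,0.09,0],3.6],[[-0.8,-0.1,-0.4],[-0.01,0.09,0],3.6],[[0,0,0],[0,0,0],3.6]]'
python3 - <<'E'
from h import *
save('wrist','w3'); print(state()['q'].round(3),delta(*tabpose(0,-28,.065)))
E
```

```text
clock: 3.62
tcp_pos: [0.4886, 0.0445, 0.2449]
tool_rot: [-0.014, 0.969, 0.053, 0.241]
contact_force: [0.0, -0.2, 0.0]
finger_gap: 0.0359
[-0.023 -0.664  1.896  0.064  1.427 -0.125] (array([-0.13,  0.05, -0.03]), array([-0.002, -0.002, -0.   ]))
```

View pics/w3.png

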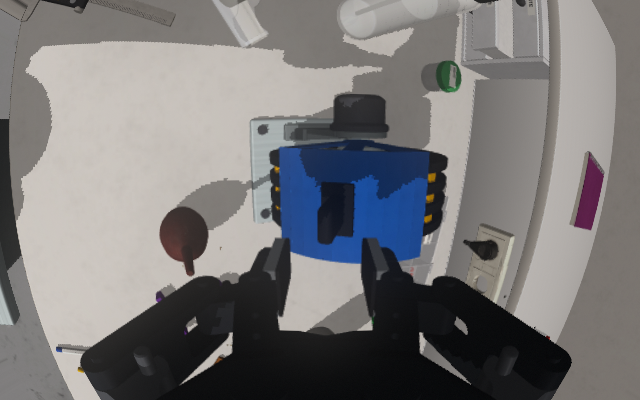

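```bash
python3 - <<'E'
from h import *
p=np.load('mod.npy'); R,o=M(p)
for f in ('w2','w3'):
    s=load(f); im=cv2.resize(s['img'][110:270,190:470,::-1],None,fx=2.8,fy=2.8,interpolation=cv2.INTER_CUBIC)
    def d(X,c):
        for q in fproj(s,R@np.array(X)+o): cv2.circle(im,tuple(int(v) for v in (q-[190,110]+.5)*2.8),3,c,-1)
    for a in (-107.5,-47.5,12.5): 
        for y in (-.018,0,.018): d(cyl(.085,a,y),(0,0,255))
    for a in (-75,-5):
        for y in (-.043,.043): d(cyl(.101,a,y),(0,255,0))
    d(cyl(.128,-45,0),(255,255,0)); d([-.085,.065,.012],(255,0,255))
    cv2.imwrite(f'pics/{f}o.png',im)
E
```

```text
(no output)
```

View pics/w3o.png

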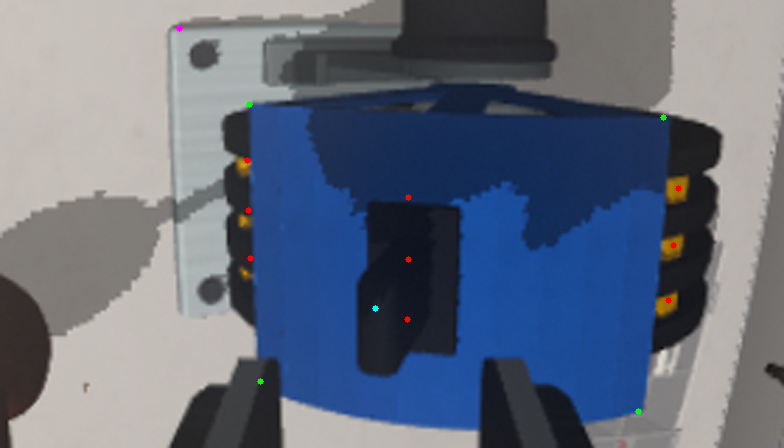

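```bash
python3 -m jog '[[[0.9,0.15,-1.9],[0,0,0],3.6],[[1,0.11,-1.9],[0,0,0],3.6],[[1,0.11,-1.9],[0,0,0],3.6],[[0,0,0],[0,0,0],3.6]]'
python3 - <<'E'
from h import *
save('wrist','w4'); print(state()['q'].round(3),delta(*tabpose(0,-28)))
prev=tabpose(0,-28)
R,o=M(np.load('mod.npy'))
for i in range(1,15):
    g=i*4.75; a=-28+i*2.8
    A=tabpose(g,a); print(g,a,((A[0]-prev[0])*100).round(2),(R@[0,np.radians(2.8),0]).round(3)); prev=A
E
```

```text
clock: 4.18
tcp_pos: [0.5161, 0.048, 0.1833]
tool_rot: [-0.014, 0.97, 0.052, 0.238]
contact_force: [0.0, 0.2, 0.4]
finger_gap: 0.0358
[-0.011 -0.592  1.955  0.06   1.298 -0.121] (array([0.11, 0.04, 0.15]), array([-0.002, -0.005,  0.001]))
4.75 -25.2 [0.71 0.08 0.68] [-0.005  0.049  0.   ]
9.5 -22.4 [0.76 0.08 0.62] [-0.005  0.049  0.   ]
14.25 -19.6 [0.81 0.09 0.55] [-0.005  0.049  0.   ]
19.0 -16.8 [0.85 0.09 0.48] [-0.005  0.049  0.   ]
23.75 -14.0 [0.89 0.1  0.4 ] [-0.005  0.049  0.   ]
28.5 -11.200000000000003 [0.92 0.1  0.33] [-0.005  0.049  0.   ]
33.25 -8.400000000000002 [0.95 0.1  0.25] [-0.005  0.049  0.   ]
38.0 -5.600000000000001 [0.96 0.11 0.16] [-0.005  0.049  0.   ]
42.75 -2.8000000000000007 [0.97 0.11 0.08] [-0.005  0.049  0.   ]
47.5 0.0 [ 0.98  0.11 -0.  ] [-0.005  0.049  0.   ]
52.25 2.799999999999997 [ 0.97  0.11 -0.09] [-0.005  0.049  0.   ]
57.0 5.599999999999994 [ 0.96  0.11 -0.17] [-0.005  0.049  0.   ]
61.75 8.399999999999999 [ 0.94  0.1  -0.25] [-0.005  0.049  0.   ]
66.5 11.199999999999996 [ 0.92  0.1  -0.33] [-0.005  0.049  0.   ]
```

View pics/w4.png

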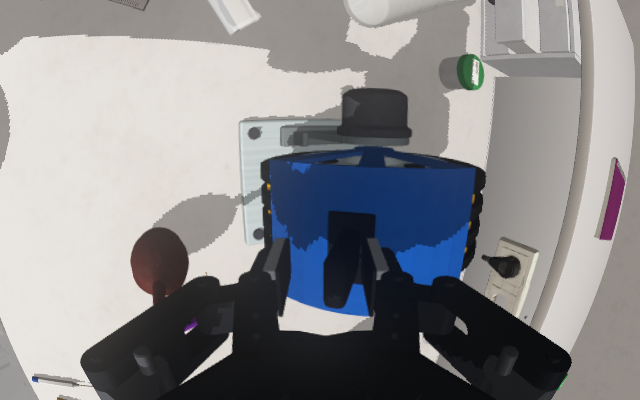

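```bash
python3 -m jog '[[[0.7,0.08,0.68],[-0.005,0.049,0],2.8],[[0.76,0.08,0.62],[-0.005,0.049,0],2.8],[[0.81,0.09,0.55],[-0.005,0.049,0],2.8],[[0.85,0.09,0.48],[-0.005,0.049,0],2.8],[[0.89,0.1,0.4],[-0.005,0.049,0],2.8],[[0.92,0.1,0.33],[-0.005,0.049,0],2.8],[[0.95,0.1,0.25],[-0.005,0.049,0],2.8],[[0.96,0.11,0.16],[-0.005,0.049,0],2.8],[[0.97,0.11,0.08],[-0.005,0.049,0],2.8],[[0.98,0.11,0],[-0.005,0.049,0],2.8],[[0.97,0.11,-0.09],[-0.005,0.049,0],2.8],[[0.96,0.11,-0.17],[-0.005,0.049,0],2.8]]'
python3 -m jog '[[[0.5,0.05,-0.1],[0,0,0],2.8],[[0.3,0.03,-0.08],[0,0,0],2.8]]'
python3 - <<'E'
from h import *
save('wrist','w5'); save('scene','s5'); print(state()['q'].round(3))
a=load('s5')['img'][140:260,240:360,::-1]; cv2.imwrite('pics/c5.png',cv2.resize(a,None,fx=4,fy=4,interpolation=cv2.INTER_CUBIC))
E
```

```text
clock: 5.72
tcp_pos: [0.6241, 0.0596, 0.2206]
tool_rot: [0.0, 0.997, 0.053, -0.053]
contact_force: [-2.3, -1.6, 2.1]
finger_gap: 0.0278
clock: 5.98
tcp_pos: [0.6321, 0.0606, 0.2173]
tool_rot: [-0.0, 0.997, 0.053, -0.053]
contact_force: [-2.2, 0.0, 3.6]
finger_gap: 0.0281
[ 4.300e-02  2.850e-01  1.042e+00 -1.000e-03  1.920e+00 -6.400e-02]
```

View pics/w5.png

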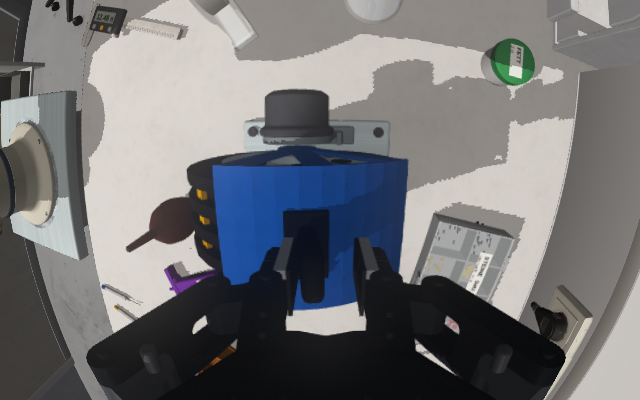

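View pics/c5.png

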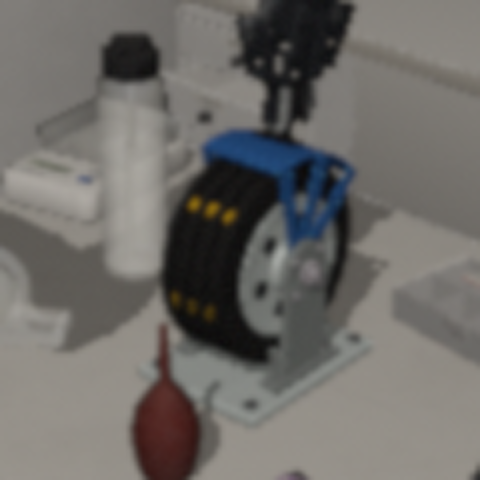

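```bash
python3 -m jog '[[[0.3,0.03,-0.08],[0,0,0],2.8],[[0.2,0.02,-0.06],[0,0,0],2.8]]'; python3 -m jog '[[[0.2,0.02,-0.06],[0,0,0],2.8],[[0.1,0.01,-0.03],[0,0,0],2.8]]'
```

```text
clock: 6.32
tcp_pos: [0.6352, 0.061, 0.2158]
tool_rot: [0.0, 0.997, 0.053, -0.055]
contact_force: [-13.7, -0.8, 8.3]
finger_gap: 0.0278
clock: 6.58
tcp_pos: [0.6356, 0.061, 0.2157]
tool_rot: [0.0, 0.997, 0.053, -0.059]
contact_force: [-23.1, -3.3, 12.9]
finger_gap: 0.0284
```

```bash
python3 -m jog '[[[-0.5,-0.05,0.1],[0,0,0],3.4],[[-0.1,0,2],[0,0,0],3.6],[[0,0,4],[0,0,0],4],[[0,0,3],[0,0.05,0.1],5],[[-2,0,1],[0,0.05,0.175],6],[[-2,0,0],[0,0,0.175],7],[[-2,0,0],[0,0,0.175],7],[[-2,0,0],[0,0,0.175],7],[[-2,0,0],[0,0,0.175],7],[[-2,0,0],[0,0,0.175],7],[[-2,0,0],[0,0,0.175],7],[[0,0,0],[0,0,0.175],7],[[0,0,0],[0,0,0.175],7],[[0,0,0],[0,0,0],7]]'
python3 - <<'E'
from h import *
save('wrist','w6'); print(state()['q'].round(3)); R,o=M(np.load('mod.npy'));print(rot().as_matrix().round(3))
E
```

```text
clock: 8.32
tcp_pos: [0.4938, 0.0612, 0.3151]
tool_rot: [0.071, 0.626, 0.773, -0.074]
contact_force: [1.1, -0.6, 0.9]
finger_gap: 0.07
[ 0.194 -0.132  1.315 -0.223  1.974 -1.671]
[[-0.205  0.979  0.016]
 [ 0.957  0.204 -0.204]
 [-0.203 -0.027 -0.979]]
```

View pics/w6.png

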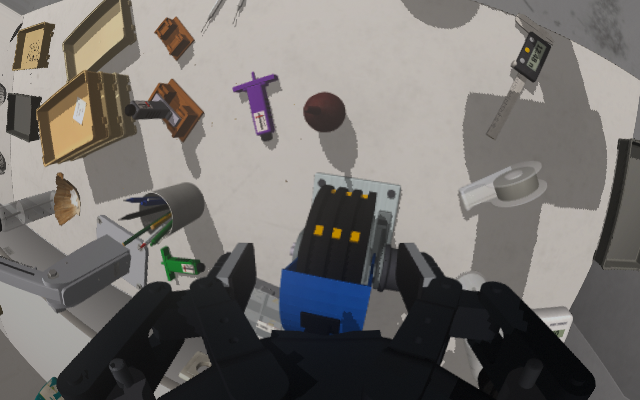

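```bash
python3 - <<'E'
from h import *
s=load('w6')
a=s['img'][165:335,270:410,::-1]; cv2.imwrite('pics/c6.png',cv2.resize(a,None,fx=4.5,fy=4.5,interpolation=cv2.INTER_CUBIC)[:,:])
a=s['img'][70:150,120:215,::-1]; cv2.imwrite('pics/c7.png',cv2.resize(a,None,fx=7,fy=7,interpolation=cv2.INTER_CUBIC))
E
```

```text
(no output)
```

View pics/c6.png

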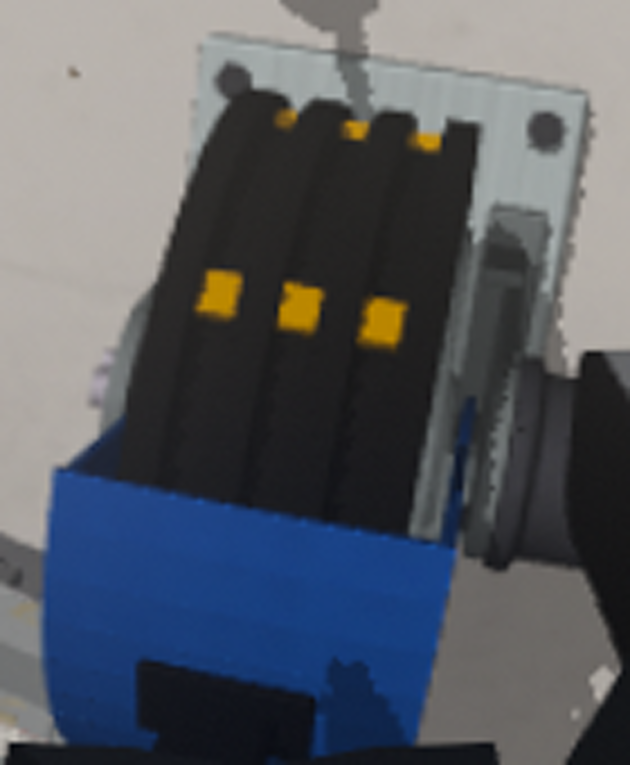

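View pics/c7.png

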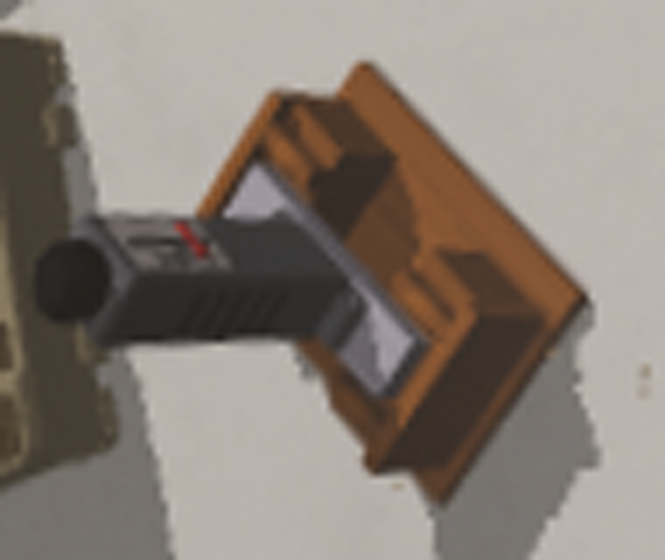

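```bash
python3 - <<'E'
from h import *
from scipy.optimize import least_squares
s1=load('w1'); s6=load('w6'); f=lambda u,v:np.array((360+u/4.2,85+v/4.2)); h=lambda u,v:np.array((270+u/4.5,165+v/4.5))
F=[(s1,f(57,118),[-.085,.065,.012]),(s1,f(90,185),cyl(.101,-75,.043)),(s1,f(77,467),cyl(.101,-75,-.043)),(s1,f(475,222),cyl(.101,-5,.043)),(s1,f(441,535),cyl(.101,-5,-.043)),
(s6,h(205,38),[-.085,-.065,.012]),(s6,h(585,93),[-.085,.065,.012])]
B=[(s1,f(517,310),.018,0),(s1,f(511,374),0,0),(s1,f(503,437),-.018,0),(s6,h(219,294),-.018,-60),(s6,h(300,308),0,-60),(s6,h(383,322),.018,-60)]
G=[(h(58,470),-.043),(h(447,547),.043)]
def res(p,full=False):
    R,o=M(p); e=[]
    for s,uv,X in F: e.append(fproj(s,R@X+o)[0]-uv)
    for s,uv,y,k in B: e.append(fproj(s,R@cyl(.085,p[3]+k,y)+o)[0]-uv)
    for uv,y in G: e.append(fproj(s6,R@cyl(.101,p[4],y)+o)[0]-uv)
    return np.array(e) if full else np.ravel(e)
r=least_squares(res,[.597,.06,.11,12,-15],x_scale=[.01,.01,.1,10,10]); print(r.x,np.degrees(r.x[2])); print(res(r.x,1).round(1).tolist())
np.save('mod2.npy',r.x)
# gauge
g=lambda u,v:np.array((120+u/7,70+v/7))
def gp(p):
    w=p[2]; return np.array([[np.cos(w),-np.sin(w),0],[np.sin(w),np.cos(w),0],[0,0,1]]),np.array([p[0],p[1],.03])
GF=[(g(220,212),[-.009*k,.036*k2,.008]) for k,k2 in []]
import itertools
best=None
pix=[g(262,160),g(430,340),g(392,392),g(220,212)]
for L in ([(-1,-1),(-1,1),(1,1),(1,-1)],[(1,-1),(1,1),(-1,1),(-1,-1)]):
  for y0 in (-.56,2.5):
    def rg(p,full=False):
        R,o=gp(p); e=[fproj(s6,R@[.009*a,.036*b,.008]+o)[0]-q for q,(a,b) in zip(pix,L)]
        e.append(fproj(s6,R@[0,0,.097]+o)[0]-g(72,280))
        return np.array(e) if full else np.ravel(e)
    q=least_squares(rg,[.46,-.28,y0],x_scale=[.01,.01,.1]); print(q.cost,q.x,np.degrees(q.x[2]))
    if best is None or q.cost<best[0]: best=(q.cost,q.x,rg(q.x,1))
print(best[2].round(1).tolist()); np.save('gauge.npy',best[1])
E
```

```text
[  0.59931685   0.05730137   0.10399511  14.09416908 -16.3690157 ] 5.958480893486924
[[2.1, -0.2], [-0.6, -0.1], [-0.5, -1.2], [-2.2, -0.6], [-2.0, 0.3], [-2.1, 1.6], [0.0, 2.4], [0.9, -0.0], [0.8, -0.4], [1.0, -0.7], [0.3, -0.6], [-0.3, -0.7], [-1.2, -0.8], [-1.3, -0.1], [1.4, 0.2]]
2.4291956313042196 [ 0.46392084 -0.2851725  -0.53349836] -30.56720419164536
2.4291956313061984 [ 0.46392084 -0.2851725   5.7496869 ] 329.4327930414591
184.3093878320085 [ 0.46401604 -0.2854018  -0.5530996 ] -31.69027261361563
184.30938783226998 [ 0.46401604 -0.2854018   5.73008535] 328.30970674135546
[[0.3, -0.1], [-0.3, -0.5], [-0.1, 0.5], [1.4, 0.8], [-1.2, -0.5]]
```

```bash
python3 - <<'E'
from h import *
g=np.load('gauge.npy'); w=g[2]+np.pi/2
print(delta(np.array([g[0],g[1],.2]),axes(np.array([0,0,-1.]),np.array([np.cos(w),np.sin(w),0]))))
E
```

```text
(array([ -3.  , -34.62, -11.48]), array([ 0.202, -0.061, -0.739]))
```

```bash
python3 -m jog '[[[-0.4,-4,0],[0.025,-0.008,-0.092],6],[[-0.4,-4.4,0],[0.025,-0.008,-0.092],6],[[-0.4,-4.4,-1],[0.025,-0.008,-0.092],6],[[-0.4,-4.4,-2],[0.025,-0.008,-0.092],6],[[-0.4,-4.4,-2],[0.025,-0.008,-0.092],6],[[-0.4,-4.4,-2],[0.025,-0.008,-0.092],6],[[-0.4,-4.4,-2],[0.025,-0.008,-0.092],6],[[-0.2,-4.2,-2],[0.025,-0.008,-0.092],6],[[0,0,0],[0,0,0],6]]'
python3 - <<'E'
from h import *
save('wrist','w7'); print(state()['q'].round(3));g=np.load('gauge.npy'); w=g[2]+np.pi/2
print(delta(np.array([g[0],g[1],.2]),axes(np.array([0,0,-1.]),np.array([np.cos(w),np.sin(w),0]))))
s=load('w7'); R=Ro.from_euler('z',g[2]).as_matrix(); im=s['img'][:,:,::-1].copy()
for a in (-1,1):
    for b in (-1,1):
        for X in ([.009*a,.036*b,.008],[.010*a,.013*b,.086]):
            q=fproj(s,R@np.array(X)+[g[0],g[1],.03])[0]; cv2.circle(im,tuple(int(v+.5) for v in q),1,(0,255,0),-1)
im=cv2.resize(im[170:400,180:480],None,fx=2.6,fy=2.6,interpolation=cv2.INTER_CUBIC); cv2.imwrite('pics/c8.png',im)
E
```

```text
clock: 9.5
tcp_pos: [0.4624, -0.2876, 0.2012]
tool_rot: [-0.001, 0.869, 0.495, -0.001]
contact_force: [-0.1, 0.4, -0.5]
finger_gap: 0.0599
[-6.150e-01 -6.200e-02  1.435e+00 -1.000e-03  1.769e+00 -1.654e+00]
(array([ 0.07,  0.1 , -0.28]), array([ 0.001, -0.001, -0.001]))
```

View pics/c8.png

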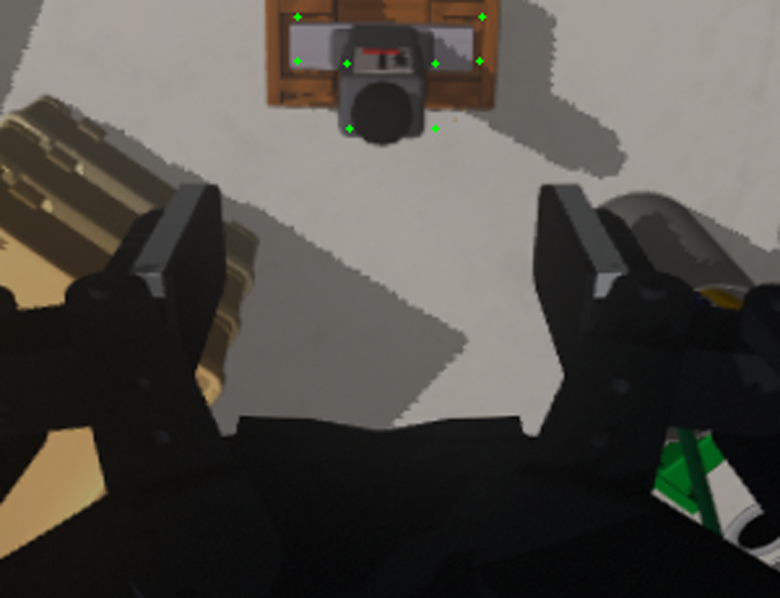

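```bash
python3 - <<'E'
from h import *
from scipy.optimize import least_squares
s=load('w7'); c=lambda u,v:np.array((180+u/2.6-.3,170+v/2.6-.3)); g0=np.load('gauge.npy')
L=[((-1,-1),c(288,68)),((1,-1),c(289,26)),((1,1),c(474,29)),((-1,1),c(473,73))]
def rg(p,full=False):
    R=Ro.from_euler('z',p[2]).as_matrix(); o=np.array([p[0],p[1],.03])
    e=[fproj(s,R@[.009*a,.036*b,.008]+o)[0]-q for (a,b),q in L]+[fproj(s,R@[0,0,.097]+o)[0]-c(382,112)]
    return np.array(e) if full else np.ravel(e)
print(rg(g0,1).round(1).tolist())
for k in (0,): 
    q=least_squares(rg,g0,x_scale=[.01,.01,.1]); print(q.x,np.degrees(q.x[2])); print(rg(q.x,1).round(1).tolist())
np.save('gauge2.npy',q.x); w=q.x[2]+np.pi/2
print(delta(np.array([q.x[0],q.x[1],.066]),axes(np.array([0,0,-1.]),np.array([np.cos(w),np.sin(w),0]))))
E
```

```text
[[3.3, -19.6], [3.4, 13.8], [2.3, 12.5], [3.1, -21.6], [3.9, -1.8]]
[ 0.46518097 -0.28946363 -0.55770656] -31.95423227231742
[[0.6, -17.2], [0.3, 16.0], [-1.0, 16.4], [0.3, -17.6], [-0.2, 2.4]]
(array([  0.2 ,  -0.33, -13.68]), array([ 0.001, -0.001, -0.025]))
```

```bash
python3 - <<'E'
from h import *
from scipy.optimize import least_squares
s=load('w7'); c=lambda u,v:np.array((180+u/2.6-.3,170+v/2.6-.3)); g0=np.load('gauge.npy')
L=[((1,-1),c(288,68)),((-1,-1),c(289,26)),((-1,1),c(474,29)),((1,1),c(473,73))]
def rg(p,full=False):
    R=Ro.from_euler('z',p[2]).as_matrix(); o=np.array([p[0],p[1],.03])
    e=[fproj(s,R@[.009*a,.036*b,.008]+o)[0]-q for (a,b),q in L]+[fproj(s,R@[0,0,.097]+o)[0]-c(382,112)]
    return np.array(e) if full else np.ravel(e)
q=least_squares(rg,g0,x_scale=[.01,.01,.1]); print(q.x,np.degrees(q.x[2])); print(rg(q.x,1).round(1).tolist())
np.save('gauge2.npy',q.x); w=q.x[2]+np.pi/2
print(delta(np.array([q.x[0],q.x[1],.066]),axes(np.array([0,0,-1.]),np.array([np.cos(w),np.sin(w),0]))))
E
```

```text
[ 0.46504926 -0.28938428 -0.55777289] -31.95803266794659
[[0.7, -0.3], [0.3, -1.2], [-0.1, -0.9], [-0.6, -0.7], [-0.2, 2.2]]
(array([  0.18,  -0.32, -13.68]), array([ 0.001, -0.001, -0.025]))
```

```bash
python3 -m jog '[[[0.18,-0.3,-3],[0,0,-0.025],6],[[0,0,-4],[0,0,0],6],[[0,0,-4],[0,0,0],6],[[0,0,-1.7],[0,0,0],6],[[0,0,-1],[0,0,0],6],[[0,0,0],[0,0,0],6]]'
python3 - <<'E'
from h import *
save('wrist','w8'); st=state(); print(st['tcp_pos'],st['contact_force'].round(1))
E
```

```text
clock: 10.3
tcp_pos: [0.4662, -0.288, 0.0685]
tool_rot: [0.002, 0.873, 0.488, 0.0]
contact_force: [-0.2, -0.8, 0.7]
finger_gap: 0.0599
[ 0.46648518 -0.28827447  0.06917569] [-0.6 -0.2  1. ]
```

View pics/w8.png

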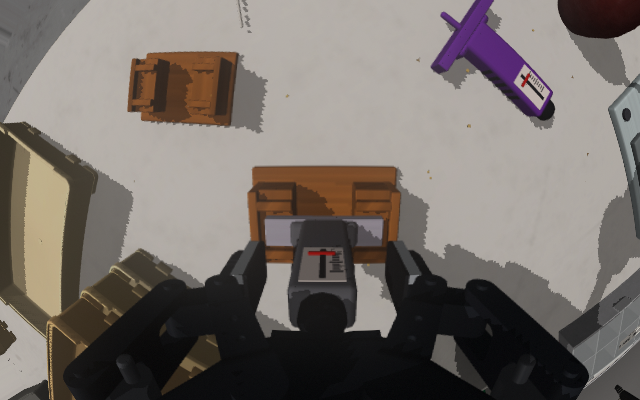

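```bash
python3 -m jog '[[[-0.1,0,-0.3],[0,0,0],4],[[0,0,0],[0,0,0],3],[[0,0,0],[0,0,0],2],[[0,0,0],[0,0,0],2],[[0,0,0],[0,0,0],1.5],[[0,0,0],[0,0,0],1.5],[[0,0,0],[0,0,0],1.5]]'
python3 -m jog '[[[0,0,0.5],[0,0,0],1.5],[[0,0,1.5],[0,0,0],1.5],[[0,0,4],[0,0,0],1.5],[[0,0,5],[0,0,0],1.5],[[0,0,5],[0,0,0],1.5],[[0,0,0],[0,0,0],1.5]]'
python3 - <<'E'
from h import *
save('wrist','w9'); st=state(); print(st['tcp_pos'],st['contact_force'].round(1))
E
```

```text
clock: 11.22
tcp_pos: [0.4649, -0.2884, 0.0653]
tool_rot: [0.002, 0.873, 0.487, -0.0]
contact_force: [-1.8, -1.1, 4.6]
finger_gap: 0.0252
clock: 11.98
tcp_pos: [0.4662, -0.2889, 0.2311]
tool_rot: [0.006, 0.873, 0.488, 0.002]
contact_force: [0.2, -0.2, -1.8]
finger_gap: 0.0252
[ 0.4654955  -0.28844679  0.22764186] [-0.2  0.4 -2.4]
```

View pics/w9.png

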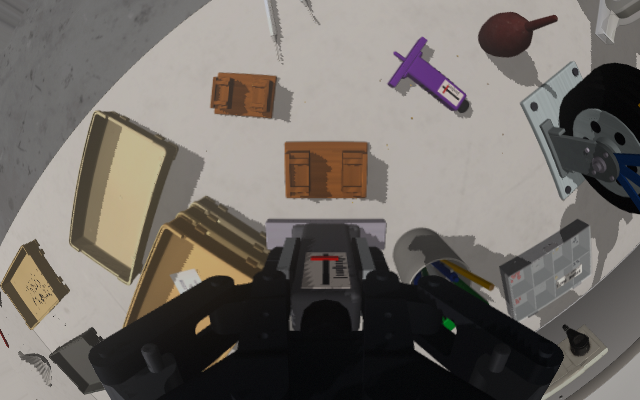

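```bash
python3 - <<'E'
from h import *
s=load('w9'); st=state(); T=rot(st).as_matrix(); p=st['tcp_pos']; im=s['img'][:,:,::-1].copy()
# gauge frame: z=-tool z, y=tool x, x = y cross z = tool y
def W(X): X=np.array(X); return p+T@np.array([X[1],X[0],.0353-X[2]])
for a in (-1,1):
    for b in (-1,1):
        for X in ([.009*a,.036*b,.0],[.009*a,.036*b,.008],[.010*a,.013*b,.086]):
            q=fproj(s,W(X))[0]; cv2.circle(im,tuple(int(v+.5) for v in q),1,(0,255,0),-1)
im=cv2.resize(im[190:350,230:420],None,fx=4,fy=4,interpolation=cv2.INTER_CUBIC); cv2.imwrite('pics/c9.png',im)
E
```

```text
(no output)
```

View pics/c9.png

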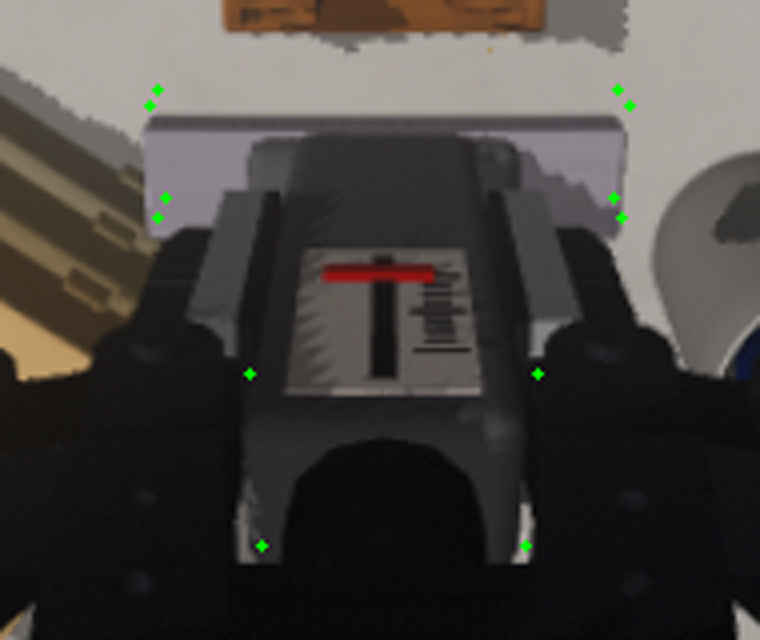

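```bash
cat >> h.py <<'E'
def press(a,base_r,y=0,p=None):
    p=np.load('mod2.npy') if p is None else p
    R,o=M(p); a_=np.radians(a); z=R@[-np.sin(a_),0,-np.cos(a_)]
    return R@cyl(base_r+.0353,a,y)+o, axes(z,R@[0,1.,0])
E
python3 - <<'E'
from h import *
d=delta(*press(-31.5,.135)); print(d, press(-31.5,.135)[0])
E
```

```text
(array([ 4.53, 33.65,  2.76]), array([-0.121, -0.538,  0.64 ])) [0.51081608 0.0480644  0.25520462]
```

```bash
python3 -m jog '[[[0,0,3],[0,0,0],1.5],[[0,3,3],[-0.0121,-0.0538,0.064],1.5],[[0.4,4,1],[-0.0121,-0.0538,0.064],1.5],[[0.5,4,0],[-0.0121,-0.0538,0.064],1.5],[[0.5,4,0],[-0.0121,-0.0538,0.064],1.5],[[0.5,4,0],[-0.0121,-0.0538,0.064],1.5],[[0.5,4,0],[-0.0121,-0.0538,0.064],1.5],[[0.5,4,-1],[-0.0121,-0.0538,0.064],1.5],[[0.5,4,-1],[-0.0121,-0.0538,0.064],1.5],[[0.5,2.6,-1],[-0.0121,-0.0538,0.064],1.5],[[0.6,0,-1.2],[-0.0121,-0.0538,0.064],1.5],[[0,0,0],[0,0,0],1.5]]'
python3 - <<'E'
from h import *
save('wrist','w10'); print(delta(*press(-31.5,.135)),state()['q'].round(3))
E
```

```text
clock: 13.52
tcp_pos: [0.5083, 0.0481, 0.2483]
tool_rot: [0.178, 0.646, 0.716, 0.198]
contact_force: [-0.4, -0.9, -2.9]
finger_gap: 0.0254
(array([0.2 , 0.03, 0.5 ]), array([ 0.   , -0.01 ,  0.002])) [-0.013 -0.651  1.892  0.061  1.363 -1.681]
```

View pics/w10.png

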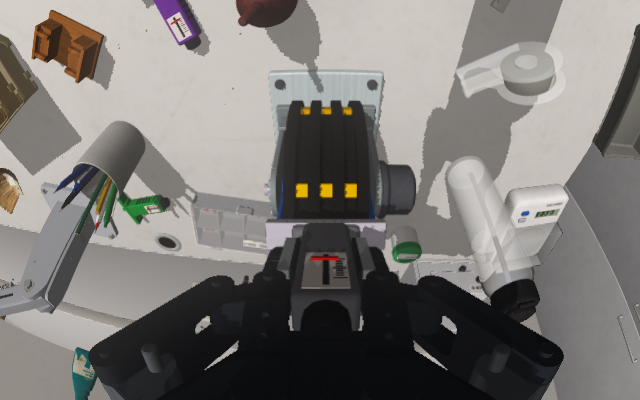

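```bash
python3 - <<'E'
from h import *
s=load('w10'); im=s['img']; 
hsv=cv2.cvtColor(im,cv2.COLOR_RGB2HSV); m=cv2.inRange(hsv,(18,180,120),(32,255,255)); m[:,:250]=0;m[:,400:]=0;m[260:]=0
n,l,st,c=cv2.connectedComponentsWithStats(m); print([(st[i].tolist(),c[i].round(1).tolist()) for i in range(1,n) if st[i,4]>10])
cv2.imwrite('pics/c10.png',cv2.resize(im[90:250,250:400,::-1],None,fx=5,fy=5,interpolation=cv2.INTER_CUBIC)[:800,:])
# predicted
p=np.load('mod2.npy'); R,o=M(p); print([fproj(s,R@cyl(.085,p[3]-60,y)+o)[0].round(1).tolist() for y in (-.018,0,.018)])
E
```

```text
[([322, 107, 9, 7, 52], [326.3, 110.5]), ([343, 107, 9, 8, 58], [347.3, 110.7]), ([301, 108, 9, 7, 54], [305.4, 110.9]), ([296, 184, 12, 13, 152], [301.6, 190.0]), ([320, 184, 13, 13, 160], [326.3, 190.1]), ([345, 184, 12, 14, 161], [350.7, 190.5])]
[[301.6, 187.9], [325.3, 187.8], [349.1, 187.8]]
```

View pics/c10.png

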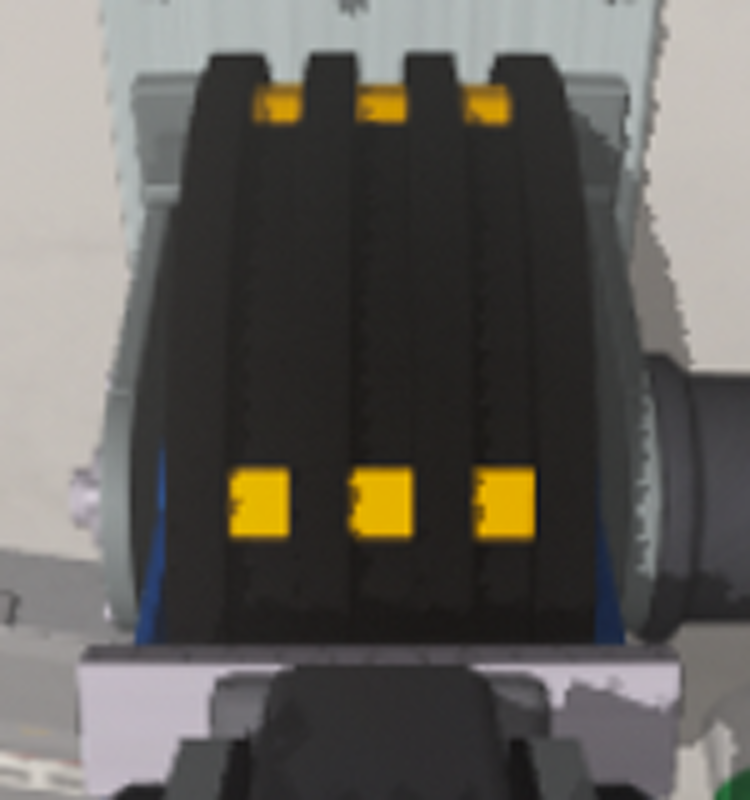

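```bash
python3 - <<'E'
from h import *
print(delta(*press(-31.5,.100)),delta(*press(-31.5,.090)))
E
```

```text
(array([ 2.02,  0.22, -2.48]), array([ 0.   , -0.01 ,  0.002])) (array([ 2.54,  0.27, -3.33]), array([ 0.   , -0.01 ,  0.002]))
```

```bash
python3 -m jog '[[[0.7,0.07,-0.8],[0,-0.01,0],1.5],[[0.7,0.08,-0.8],[0,0,0],1.5],[[0.6,0.07,-0.85],[0,0,0],1.5],[[0,0,0],[0,0,0],1.5]]'
python3 - <<'E'
from h import *
s=save('wrist','w11'); print(delta(*press(-31.5,.090)), state()['contact_force'].round(1))
cv2.imwrite('pics/c11.png',cv2.resize(s['img'][90:330,230:420,::-1],None,fx=3.2,fy=3.2,interpolation=cv2.INTER_CUBIC))
E
```

```text
clock: 14.08
tcp_pos: [0.5297, 0.0501, 0.2263]
tool_rot: [0.183, 0.644, 0.715, 0.202]
contact_force: [-1.1, -0.0, -1.5]
finger_gap: 0.0252
(array([ 0.45,  0.04, -1.04]), array([0.001, 0.003, 0.001])) [ 0.2 -0.3 -2.4]
```

View pics/c11.png

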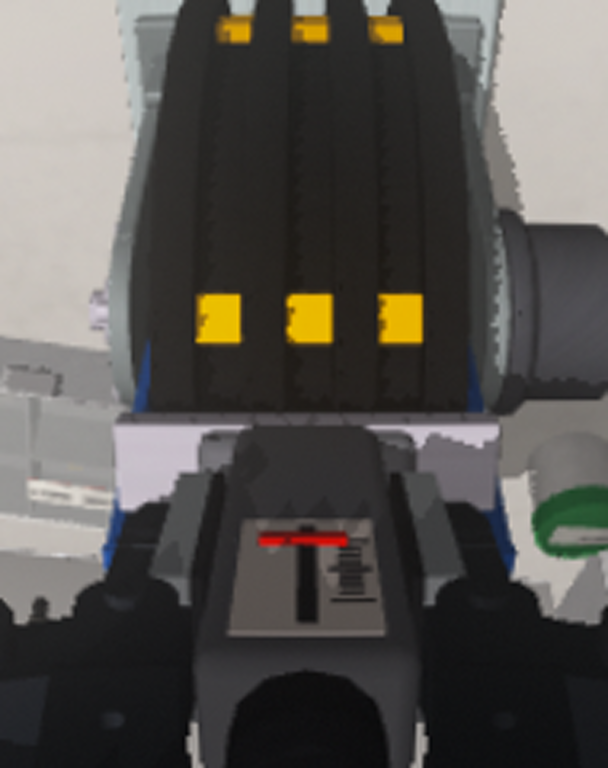

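```bash
python3 -m jog '[[[0.1,0.04,-0.2],[0,0,0],1.5],[[0.11,0.03,-0.24],[0,0,0],1.5],[[0,0,0],[0,0,0],1.5]]'; python3 -m jog '[[[0.12,0.02,-0.25],[0,0,0],1.5],[[0.06,0,-0.12],[0,0,0],1.5],[[0,0,0],[0,0,0],1.5]]'
python3 - <<'E'
from h import *
s=save('wrist','w12'); print(delta(*press(-31.5,.090)), state()['contact_force'].round(1))
cv2.imwrite('pics/c12.png',cv2.resize(s['img'][90:330,230:420,::-1],None,fx=3.2,fy=3.2,interpolation=cv2.INTER_CUBIC))
E
```

```text
clock: 14.5
tcp_pos: [0.532, 0.0509, 0.2244]
tool_rot: [0.184, 0.644, 0.714, 0.203]
contact_force: [-1.1, 0.1, 0.8]
finger_gap: 0.0251
clock: 14.88
tcp_pos: [0.5339, 0.0511, 0.2206]
tool_rot: [0.184, 0.644, 0.714, 0.203]
contact_force: [-0.2, 0.0, 1.0]
finger_gap: 0.0254
(array([ 0.03, -0.06, -0.37]), array([0.001, 0.006, 0.001])) [-1.1 -0.   0.3]
```

View pics/c12.png

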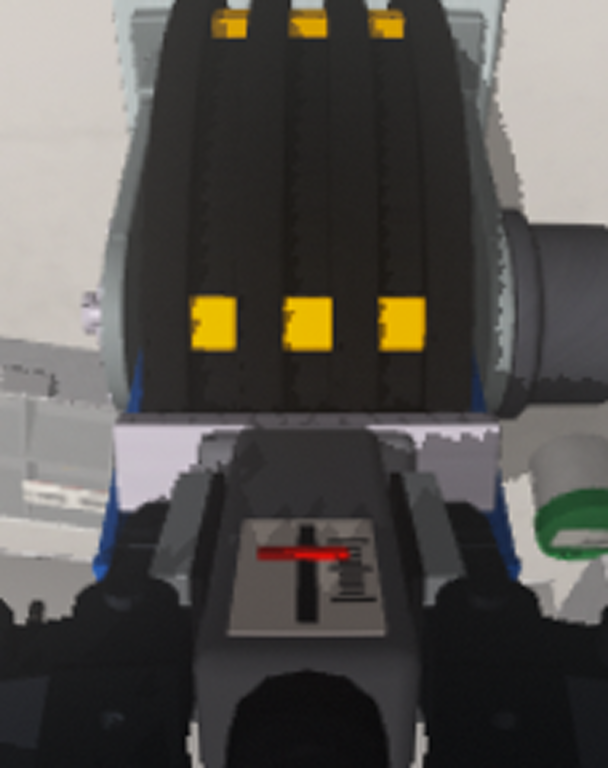

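```bash
python3 -m jog '[[[0.08,0.01,-0.16],[0,0,0],1.5],[[0.06,0.01,-0.1],[0,0,0],1.5],[[0,0,0],[0,0,0],1.5]]'; python3 -m jog '[[[0.04,0,-0.08],[0,0,0],1.5],[[0.02,0,-0.05],[0,0,0],1.5],[[0,0,0],[0,0,0],1.5]]'
python3 - <<'E'
from h import *
s=save('wrist','w13'); print(delta(*press(-31.5,.090)), state()['contact_force'].round(1))
cv2.imwrite('pics/c13.png',cv2.resize(s['img'][90:330,230:420,::-1],None,fx=3.2,fy=3.2,interpolation=cv2.INTER_CUBIC))
E
```

```text
clock: 15.3
tcp_pos: [0.535, 0.0512, 0.2189]
tool_rot: [0.184, 0.644, 0.714, 0.203]
contact_force: [-4.8, -1.3, 6.0]
finger_gap: 0.0252
clock: 15.68
tcp_pos: [0.5352, 0.0512, 0.2189]
tool_rot: [0.184, 0.644, 0.714, 0.203]
contact_force: [-13.0, -2.0, 11.9]
finger_gap: 0.0257
(array([-0.1 , -0.07, -0.2 ]), array([0.001, 0.006, 0.   ])) [-13.2  -2.   11.5]
```

View pics/c13.png

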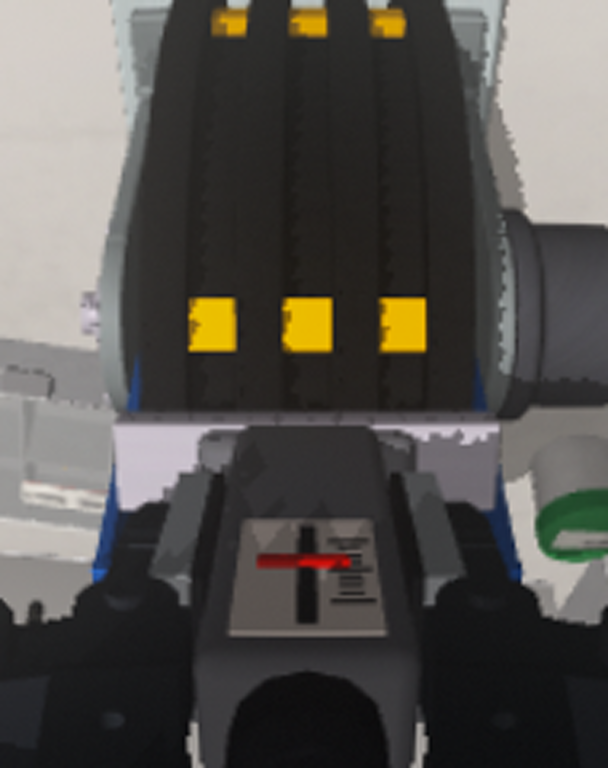

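```bash
python3 - <<'E'
from h import *
from scipy.optimize import least_squares
s=load('w13'); st=state(); T=rot(st).as_matrix(); p=st['tcp_pos']; c=lambda u,v:np.array((230+(u+.5)/3.2-.5,90+(v+.5)/3.2-.5))
m=np.load('mod2.npy')
hsv=cv2.cvtColor(s['img'],cv2.COLOR_RGB2HSV); k=cv2.inRange(hsv,(18,180,120),(32,255,255)); k[:,:250]=0;k[:,400:]=0;k[260:]=0
n,l,ss,cc=cv2.connectedComponentsWithStats(k); b=[cc[i] for i in range(1,n) if ss[i,4]>100]; print(np.round(b,1).tolist())
b=sorted(b,key=lambda q:q[0])
# camera bias modelled as small rotation about cam x,y ; wheel pose fixed from mod2 -> express everything relative
def W(X,dy,dz): X=np.array(X); return p+T@np.array([X[1],X[0]+dy,.0353+dz-X[2]])
E=[(-1,c(116,412)),(1,c(499,413))]
def shift(uv,a): return uv+np.array([a[0],a[1]])
def res(v):
    a=v[:2]; dy=v[2]; o2=M([m[0],m[1],m[2]]); R,o=o2
    e=[fproj(s,R@cyl(.085,m[3]-60,y)+o)[0]+a-q for y,q in zip((-.018,0,.018),b)]
    e+=[fproj(s,W([-.009,.036*g,0],dy,0))[0]+a-q for g,q in E]
    return np.ravel(e)
r=least_squares(res,[0,0,0],x_scale=[1,1,.001]); print(r.x,res(r.x).round(1))
R,o=M(m); wc=o+[0,0,.11]; d=T.T@(wc-W([0,0,0],r.x[2],0)); print('wheel in gauge x,y,z',d[1],d[0],-d[2], 'yaw err',np.degrees(np.arcsin(T[:,0]@(R@[1,0,0]))))
E
```

```text
[[295.9, 191.2], [325.9, 191.0], [355.7, 191.0]]
[4.43065340e-01 2.74739630e+00 8.66800358e-04] [ 0.9 -0.  -0.5  0.1 -1.5  0.1  2.2  0.1 -1.1 -0.3]
wheel in gauge x,y,z -0.0036078333027956327 -0.00041147958969859727 -0.09119268565474126 yaw err 0.01961338338951146
```

```bash
python3 -c "
from h import *
print(rot().as_matrix()[:,0], state()['ft_torque'])"
python3 -m jog '[[[0.02,0,-0.03],[0,0,0],1.5],[[0,0,0],[0,0,0],1.5],[[0,0,0],[0,0,0],1.5]]'
python3 - <<'E'
from h import *
save('scene','s13')
a=load('s13')['img'][140:260,240:360,::-1]; cv2.imwrite('pics/c14.png',cv2.resize(a,None,fx=5,fy=5,interpolation=cv2.INTER_CUBIC))
E
```

```text
[-0.10346715  0.99463157 -0.00160945] [-0.11654864  1.3905793  -0.04966334]
clock: 16.1
tcp_pos: [0.5352, 0.0512, 0.2189]
tool_rot: [0.184, 0.644, 0.714, 0.203]
contact_force: [-15.4, -1.2, 13.4]
finger_gap: 0.0254
```

View pics/c14.png

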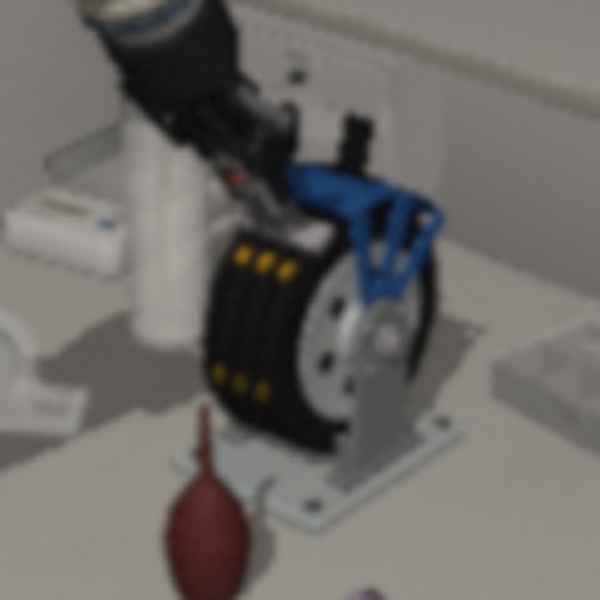

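```bash
python3 -m jog '[[[-0.2,-0.02,0.3],[0,0,0],1.5],[[-0.5,-0.05,0.8],[0,0,0],1.5],[[-1,-0.1,1.8],[0,0,0],1.5],[[-1,-0.1,2.2],[0,0,0],1.5],[[0,0,2.5],[0,0,0],1.5],[[0,0,0],[0,0,0],1.5]]'
python3 - <<'E'
from h import *
s=save('wrist','w14')
cv2.imwrite('pics/c15.png',cv2.resize(s['img'][210:340,260:390,::-1],None,fx=5,fy=5,interpolation=cv2.INTER_CUBIC))
w=-.5578+.0+np.pi/2
q=np.array([.002,.873,.487,0]);q/=np.linalg.norm(q)
Rg=Ro.from_quat([q[1],q[2],q[3],q[0]]); x=Rg.as_matrix()[:,0]; print(np.degrees(np.arctan2(x[1],x[0])))
print(delta(np.array([.4649,-.2884,.18]),axes(np.array([0,0,-1.]),np.array([x[0],x[1],0]))))
E
```

```text
clock: 16.9
tcp_pos: [0.509, 0.0486, 0.2936]
tool_rot: [0.185, 0.644, 0.714, 0.204]
contact_force: [-0.2, 1.2, -2.4]
finger_gap: 0.0255
58.30942559930561
(array([ -4.38, -33.69, -11.16]), array([ 0.127,  0.549, -0.64 ]))
```

View pics/c15.png

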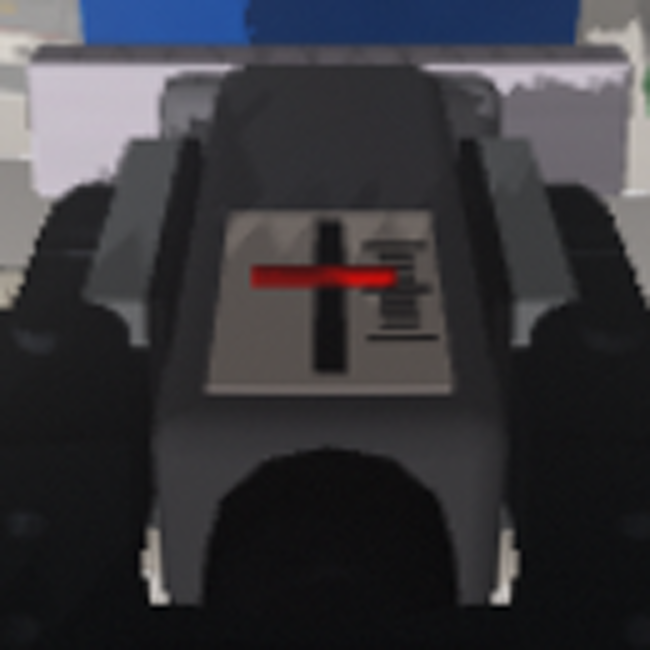

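```bash
python3 -m jog '[[[-0.4,-2,0],[0.0127,0.0549,-0.064],1.5],[[-0.4,-4,0],[0.0127,0.0549,-0.064],1.5],[[-0.4,-4,0],[0.0127,0.0549,-0.064],1.5],[[-0.5,-4,-1],[0.0127,0.0549,-0.064],1.5],[[-0.5,-4,-1],[0.0127,0.0549,-0.064],1.5],[[-0.5,-4,-1],[0.0127,0.0549,-0.064],1.5],[[-0.5,-4,-1.5],[0.0127,0.0549,-0.064],1.5],[[-0.5,-4,-2],[0.0127,0.0549,-0.064],1.5],[[-0.4,-2.7,-2],[0.0127,0.0549,-0.064],1.5],[[-0.3,-1,-2],[0.0127,0.0549,-0.064],1.5],[[0,0,0],[0,0,0],1.5],[[0,0,0],[0,0,0],1.5]]'
python3 - <<'E'
from h import *
s=save('wrist','w15'); st=state(); T=rot(st).as_matrix(); p=st['tcp_pos']
x=np.array([np.cos(np.radians(58.3)),np.sin(np.radians(58.3)),0])
print(p,delta(np.array([.4649,-.2884,.0653]),axes(np.array([0,0,-1.]),x)))
E
```

```text
clock: 18.45
tcp_pos: [0.4649, -0.2879, 0.1866]
tool_rot: [0.0, 0.873, 0.488, 0.001]
contact_force: [0.1, -0.3, -1.8]
finger_gap: 0.0254
[ 0.46506018 -0.28794199  0.18754848] (array([ -0.02,  -0.05, -12.22]), array([ 0.001,  0.003, -0.002]))
```

View pics/w15.png

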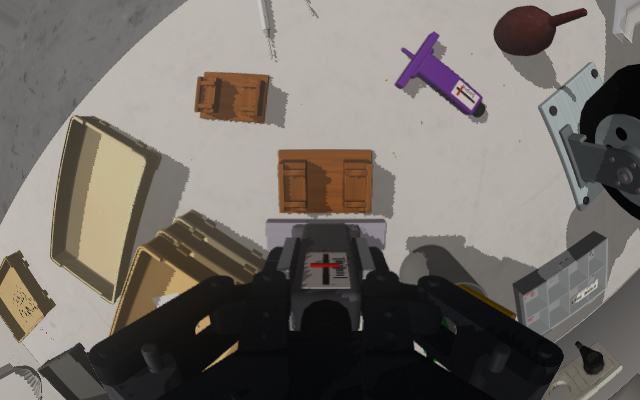

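```bash
python3 -m jog '[[[-0.02,-0.05,-2],[0,0,0],1.5],[[0,0,-3],[0,0,0],1.5],[[0,0,-3],[0,0,0],1.5],[[0,0,-2],[0,0,0],1.5],[[0,0,-0.8],[0,0,0],1.5],[[0,0,-0.5],[0,0,0],1.5],[[0,0,-0.3],[0,0,0],1.5],[[0,0,0],[0,0,0],1.5]]'
python3 - <<'E'
from h import *
s=save('wrist','w16'); print(state()['tcp_pos'],state()['contact_force'].round(1))
cv2.imwrite('pics/c16.png',cv2.resize(s['img'][150:340,230:420,::-1],None,fx=3,fy=3,interpolation=cv2.INTER_CUBIC))
E
```

```text
clock: 19.5
tcp_pos: [0.4649, -0.2891, 0.0715]
tool_rot: [0.001, 0.873, 0.487, 0.001]
contact_force: [0.5, -0.3, -1.6]
finger_gap: 0.0255
[ 0.46499274 -0.28916175  0.07159653] [ 0.3 -0.1 -2.2]
```

View pics/c16.png

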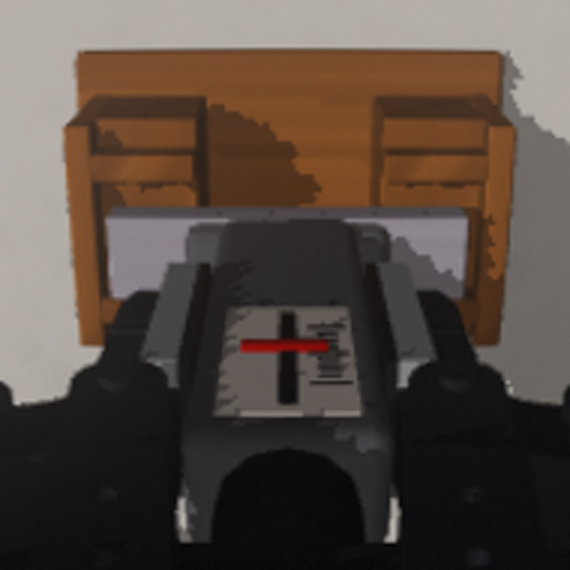

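```bash
python3 -m jog '[[[0,0.05,-0.3],[0,0,0],1.5],[[0,0,-0.25],[0,0,0],1.5],[[0,0,0],[0,0,0],1.5]]'; python3 -m jog '[[[0,0,-0.1],[0,0,0],1.5],[[0,0,0],[0,0,0],1.5]]'
python3 - <<'E'
from h import *
s=save('wrist','w17'); print(state()['tcp_pos'],state()['contact_force'].round(1))
cv2.imwrite('pics/c17.png',cv2.resize(s['img'][150:340,230:420,::-1],None,fx=3,fy=3,interpolation=cv2.INTER_CUBIC))
E
```

```text
clock: 19.92
tcp_pos: [0.4647, -0.2884, 0.0654]
tool_rot: [0.0, 0.873, 0.487, 0.0]
contact_force: [0.6, -0.1, -3.1]
finger_gap: 0.0257
clock: 20.18
tcp_pos: [0.4648, -0.2885, 0.0653]
tool_rot: [0.001, 0.873, 0.487, 0.0]
contact_force: [-2.8, 1.7, 5.3]
finger_gap: 0.0254
[ 0.46475179 -0.28851225  0.06527319] [-2.5  2.2  5.1]
```

View pics/c17.png

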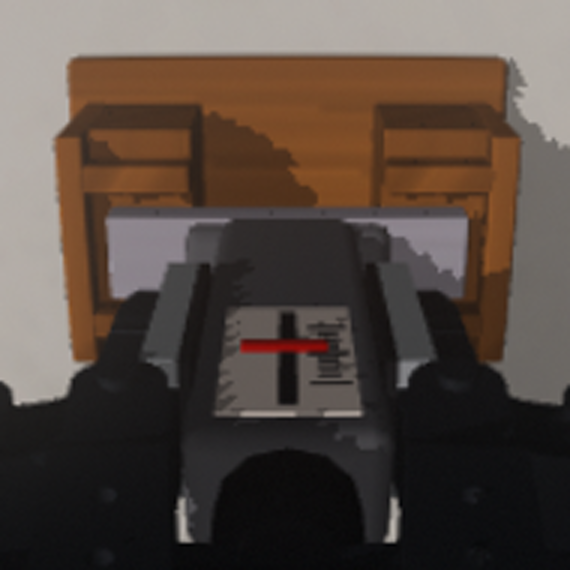

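```bash
python3 -m jog '[[[0,0,0.05],[0,0,0],3],[[0,0,0],[0,0,0],4],[[0,0,0],[0,0,0],5.5],[[0,0,0],[0,0,0],6],[[0,0,0],[0,0,0],6],[[0,0,1],[0,0,0],6],[[0,0,3],[0,0,0],6],[[0,0,5],[0,0,0],6],[[0,0,5],[0,0,0],6],[[0,0,2],[0,0,0],6],[[0,0,0],[0,0,0],6]]'
python3 - <<'E'
from h import *
s=save('wrist','w18'); print(state()['tcp_pos'],state()['contact_force'].round(1))
cv2.imwrite('pics/c18.png',cv2.resize(s['img'][150:280,260:390,::-1],None,fx=5,fy=5,interpolation=cv2.INTER_CUBIC))
print(delta(*tabpose(60,10,.07,p=np.load('mod2.npy'))))
E
```

```text
clock: 21.6
tcp_pos: [0.4654, -0.2889, 0.228]
tool_rot: [0.003, 0.873, 0.487, 0.001]
contact_force: [-0.5, -0.6, -0.4]
finger_gap: 0.0598
[ 0.46487528 -0.28859691  0.22565771] [0.5 0.5 0.3]
(array([17.67, 35.03,  6.12]), array([-0.094,  0.155, -0.911]))
```

View pics/c18.png

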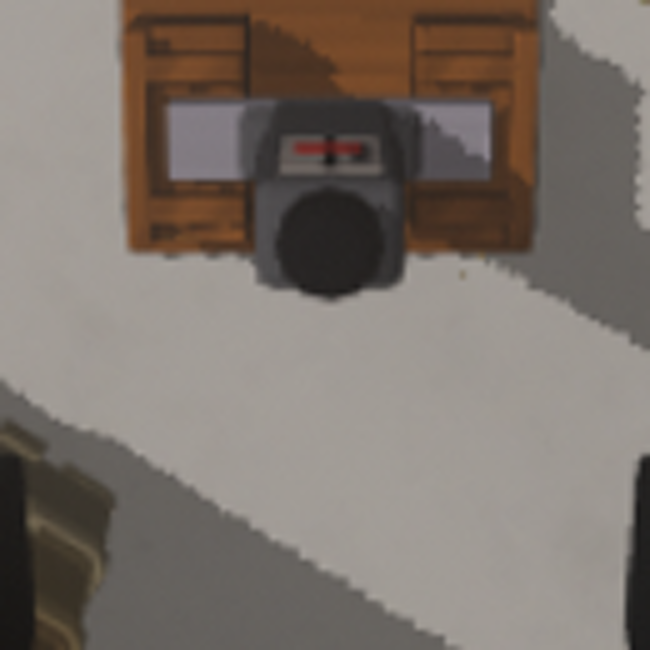

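```bash
python3 -m jog '[[[0,0,4],[0,0,0],5],[[1,2,4.5],[-0.0094,0.0155,-0.091],4],[[2,4,0],[-0.0094,0.0155,-0.091],3.4],[[2,4,0],[-0.0094,0.0155,-0.091],3.4],[[2,4,0],[-0.0094,0.0155,-0.091],3.4],[[2,4,0],[-0.0094,0.0155,-0.091],3.4],[[2,4,0],[-0.0094,0.0155,-0.091],3.4],[[2,4,0],[-0.0094,0.0155,-0.091],3.4],[[2,4,0],[-0.0094,0.0155,-0.091],3.4],[[2,4,-1],[-0.0094,0.0155,-0.091],3.4],[[2.6,5,-1.3],[-0.0094,0.0155,-0.091],3.4],[[0,0,0],[0,0,0],3.4]]'
python3 - <<'E'
from h import *
s=save('wrist','w19'); m=np.load('mod2.npy'); print(state()['q'].round(2),delta(*tabpose(59,10,.07,p=m)),delta(*tabpose(59,10,.0,p=m)))
E
```

```text
clock: 23.15
tcp_pos: [0.6613, 0.1053, 0.2785]
tool_rot: [0.004, 0.994, 0.054, -0.093]
contact_force: [-0.1, -0.6, -0.9]
finger_gap: 0.0343
[ 0.1   0.5   0.66  0.    2.16 -0.  ] (array([-2.14, -4.18,  0.62]), array([-0.001, -0.009, -0.004])) (array([-3.35, -4.31, -6.27]), array([-0.001, -0.009, -0.004]))
```

View pics/w19.png

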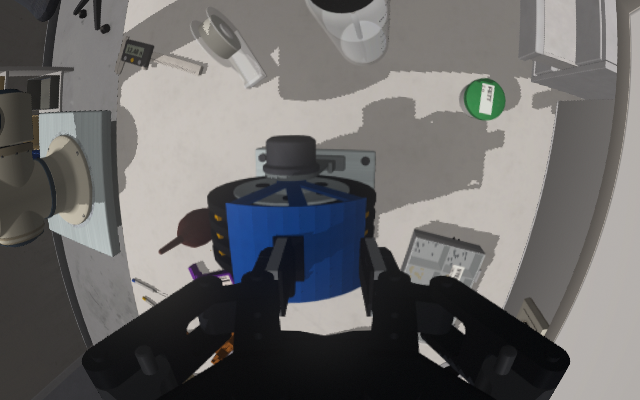

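```bash
python3 -m jog '[[[-1,-2,0.6],[0,0,0],3.4],[[-1.1,-2.2,0],[0,-0.009,-0.004],3.4],[[0,0,0],[0,0,0],3.4]]'
python3 - <<'E'
from h import *
s=save('wrist','w20'); m=np.load('mod2.npy'); print(delta(*tabpose(59,10,.0,p=m)))
E
```

```text
clock: 23.58
tcp_pos: [0.6387, 0.0572, 0.2943]
tool_rot: [0.004, 0.995, 0.049, -0.082]
contact_force: [0.1, 0.2, 0.4]
finger_gap: 0.0341
(array([-1.17,  0.21, -7.54]), array([-0.002,  0.01 ,  0.005]))
```

View pics/w20.png

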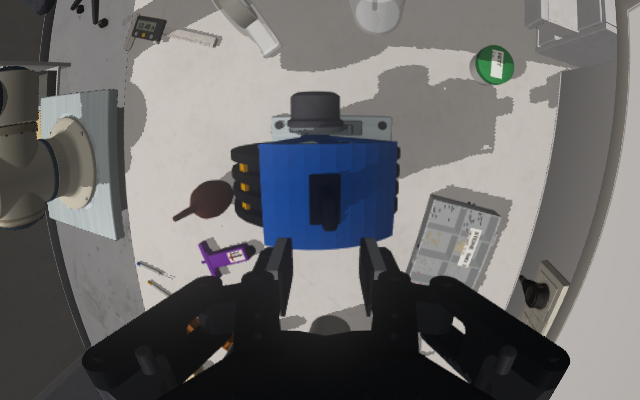

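```bash
python3 -m jog '[[[-0.4,0.1,-2.5],[0,0,0],3.2],[[-0.4,0.1,-2.5],[0,0,0],3.2],[[-0.4,0,-2.5],[0,0,0],3.2],[[0,0,0],[0,0,0],3.2]]'
python3 - <<'E'
from h import *
s=save('wrist','w21'); m=np.load('mod2.npy'); print(delta(*tabpose(59,10,.0,p=m)))
prev=tabpose(59,10,p=m); R,o=M(m); print((R@[0,-np.radians(2.6),0]).round(4))
for i in range(1,15):
    A=tabpose(59-i*4.75,10-2.6*i,p=m); print(59-i*4.75,((A[0]-prev[0])*100).round(2).tolist()); prev=A
E
```

```text
clock: 24.12
tcp_pos: [0.6266, 0.0618, 0.2151]
tool_rot: [0.004, 0.995, 0.051, -0.085]
contact_force: [-0.3, 1.2, 0.3]
finger_gap: 0.032
(array([ 0.01, -0.16,  0.12]), array([-0.002,  0.006,  0.003]))
[ 0.0047 -0.0451  0.    ]
54.25 [-0.96, -0.1, 0.2]
49.5 [-0.98, -0.1, 0.12]
44.75 [-0.98, -0.1, 0.03]
40.0 [-0.98, -0.1, -0.05]
35.25 [-0.97, -0.1, -0.13]
30.5 [-0.96, -0.1, -0.22]
25.75 [-0.94, -0.1, -0.3]
21.0 [-0.91, -0.09, -0.38]
16.25 [-0.87, -0.09, -0.46]
11.5 [-0.83, -0.09, -0.53]
6.75 [-0.79, -0.08, -0.6]
2.0 [-0.73, -0.08, -0.67]
-2.75 [-0.67, -0.07, -0.73]
-7.5 [-0.61, -0.06, -0.78]
```

View pics/w21.png

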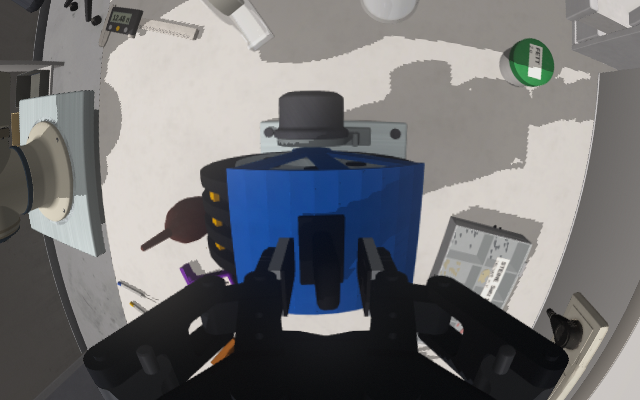

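Tab is between the fingers (at 325,275). Swinging it shut.

```bash
python3 -m jog '[[[-0.96,-0.15,0.25],[0.0047,-0.0451,0],2.8],[[-0.98,-0.15,0.17],[0.0047,-0.0451,0],2.8],[[-0.98,-0.1,0.03],[0.0047,-0.0451,0],2.8],[[-0.98,-0.1,-0.05],[0.0047,-0.0451,0],2.8],[[-0.97,-0.1,-0.13],[0.0047,-0.0451,0],2.8],[[-0.96,-0.1,-0.22],[0.0047,-0.0451,0],2.8],[[-0.94,-0.1,-0.3],[0.0047,-0.0451,0],2.8],[[-0.91,-0.09,-0.38],[0.0047,-0.0451,0],2.8],[[-0.87,-0.09,-0.46],[0.0047,-0.0451,0],2.8],[[-0.83,-0.09,-0.53],[0.0047,-0.0451,0],2.8],[[-0.79,-0.08,-0.6],[0.0047,-0.0451,0],2.8],[[-0.73,-0.08,-0.67],[0.0047,-0.0451,0],2.8]]'
python3 -m jog '[[[-0.5,-0.05,-0.52],[0,0,0],2.8],[[0,0,0],[0,0,0],2.8]]'
python3 - <<'E'
from h import *
s=save('wrist','w22'); m=np.load('mod2.npy'); print(delta(*tabpose(-3,-24,p=m)))
E
```

```text
clock: 25.68
tcp_pos: [0.5199, 0.0494, 0.1933]
tool_rot: [-0.011, 0.98, 0.05, 0.192]
contact_force: [0.2, -0.0, 2.8]
finger_gap: 0.0279
clock: 25.92
tcp_pos: [0.5139, 0.0488, 0.1853]
tool_rot: [-0.011, 0.981, 0.05, 0.188]
contact_force: [0.9, 1.2, 1.8]
finger_gap: 0.0279
(array([-0.29, -0.07, -0.4 ]), array([ 0.002, -0.04 ,  0.002]))
```

View pics/w22.png

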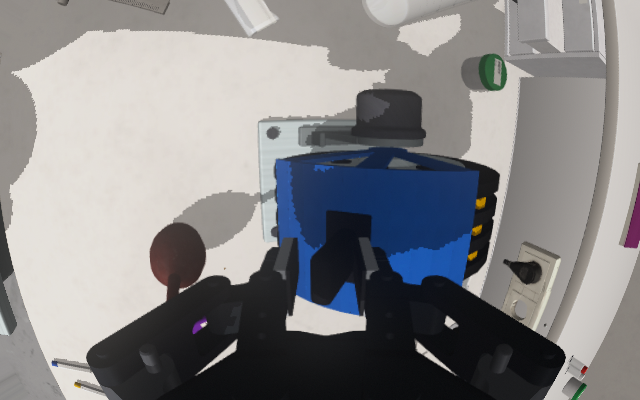

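Right finger is on the tab; push on until the stop resists.

```bash
python3 -m jog '[[[-0.25,-0.03,-0.28],[0,0,0],2.8],[[-0.2,-0.02,-0.25],[0,0,0],2.8],[[0,0,0],[0,0,0],2.8]]'; python3 -m jog '[[[-0.15,-0.02,-0.2],[0,0,0],2.8],[[0,0,0],[0,0,0],2.8]]'
```

```text
clock: 26.35
tcp_pos: [0.5121, 0.0485, 0.1825]
tool_rot: [-0.011, 0.98, 0.05, 0.193]
contact_force: [7.7, 1.1, 8.0]
finger_gap: 0.028
clock: 26.6
tcp_pos: [0.512, 0.0485, 0.1824]
tool_rot: [-0.011, 0.979, 0.05, 0.195]
contact_force: [10.9, 2.6, 11.2]
finger_gap: 0.0278
```

```bash
python3 - <<'E'
from h import *
s=save('wrist','w23'); m=np.load('mod2.npy');R,o=M(m); im=s['img'][:,:,::-1].copy()
for g,c in ((0,(0,255,0)),(5,(0,0,255))):
  for a in (-75,-5):
    for y in (-.043,.043):
        q=fproj(s,R@cyl(.101,a+g,y)+o)[0]; cv2.circle(im,tuple(int(v+.5) for v in q),1,c,-1)
cv2.imwrite('pics/c23.png',cv2.resize(im[130:330,250:520],None,fx=2.9,fy=2.9,interpolation=cv2.INTER_CUBIC))
E
```

```text
Traceback (most recent call last):
  File "h.py", line 13, in fproj
    X=np.atleast_2d(X); c=X@np.array(s['R']).T+s['t']; r=np.hypot(c[:,0],c[:,1]); th=np.arctan2(r,c[:,2]); K=s['K']
                                                                                                             ~^^^^^
KeyError: 'K'
```

```bash
python3 -m jog '[[[0.25,0.02,0.28],[0,0,0],3.2],[[0.1,0,0.1],[0,0,0],3.6],[[-0.4,-0.04,0.95],[0,0,0],3.6],[[-0.8,-0.08,1.9],[0,0,0],3.6],[[-1.2,-0.1,3],[0,0,0],3.6],[[-1.2,-0.1,4],[0,0.05,0],3.6],[[0,0,4],[0,0.1,0],3.6],[[0,0,3],[0,0.1,0],3.6],[[0,0,0],[0,0,0],3.6]]'
python3 - <<'E'
from h import *
save('wrist','w24'); save('scene','s24'); save('top','t24'); s=load('w24'); m=np.load('mod2.npy');R,o=M(m); im=s['img'][:,:,::-1].copy()
for g,c in ((0,(0,255,0)),(6,(0,0,255))):
  for a in (-75,-5):
    for y in (-.043,.043):
        q=fproj(s,R@cyl(.101,a+g,y)+o)[0]; cv2.circle(im,tuple(int(v+.5) for v in q),1,c,-1)
cv2.imwrite('pics/c24.png',cv2.resize(im[80:280,230:500],None,fx=2.9,fy=2.9,interpolation=cv2.INTER_CUBIC))
cv2.imwrite('pics/c25.png',cv2.resize(load('s24')['img'][140:320,230:420,::-1],None,fx=3.2,fy=3.2,interpolation=cv2.INTER_CUBIC))
E
```

```text
clock: 27.78
tcp_pos: [0.4764, 0.0449, 0.3502]
tool_rot: [-0.017, 0.997, 0.048, 0.064]
contact_force: [0.2, 0.2, 0.4]
finger_gap: 0.0358
```

View pics/c24.png

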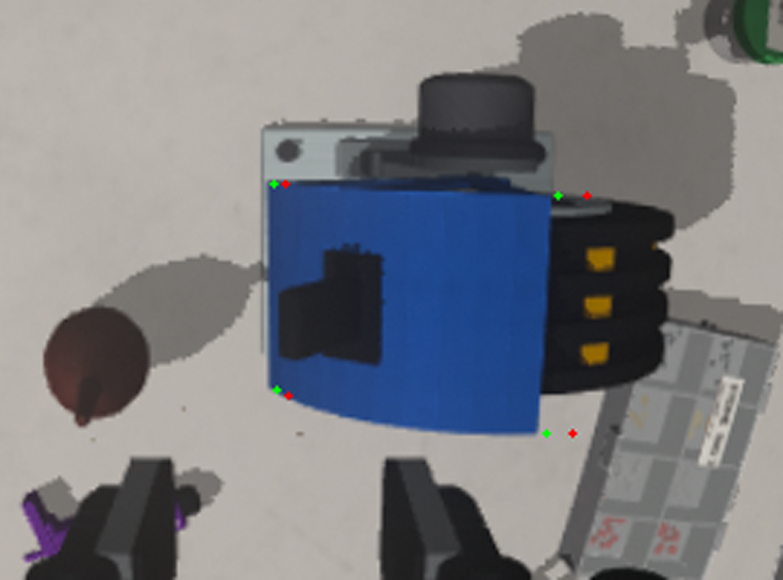

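View pics/c25.png

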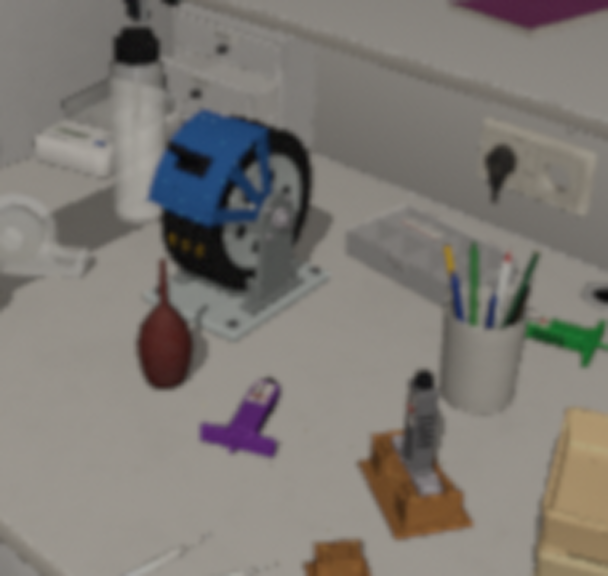

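View pics/t24.png

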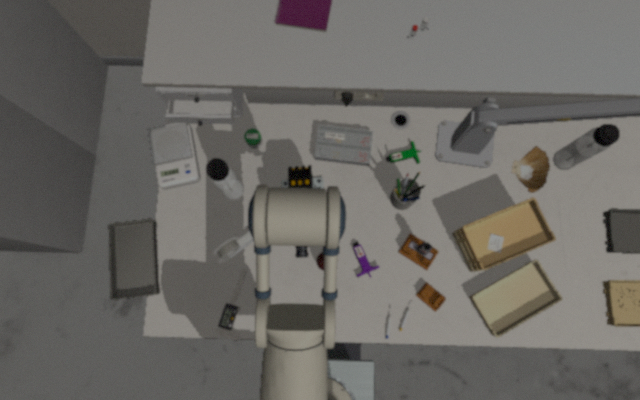

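```bash
python3 - <<'E'
from h import *
# gauge in tool frame identical in w9/w14/w15 (same grip): marker row subpixel
for f in ('w9','w10','w13','w14','w15','w16'):
    im=load(f)['img'].astype(float); r=im[235:300,300:350]; red=np.clip(r[...,0]-1.3*np.maximum(r[...,1],r[...,2])-25,0,None)
    v,u=np.mgrid[235:300,300:350]; print(f,(red*v).sum()/red.sum(),(red*u).sum()/red.sum())
s=load('w15'); st_p=np.array([.46506,-.28794,.1875]); x=np.array([np.cos(np.radians(58.3)),np.sin(np.radians(58.3)),0]); T=axes(np.array([0,0,-1.]),x).as_matrix()
for z in (.05,.055,.06,.065,.07): print(z,fproj(s,st_p+T@np.array([0,-.0105+.001,.0353-z]))[0].round(2), fproj(s,st_p+T@np.array([0,-.0115+.001,.0353-z]))[0].round(2))
E
```

```text
w9 258.32759888476977 324.4668954318454
w10 258.4610091098898 324.68893424588276
w13 265.0766688395604 326.96264910053634
w14 265.0357308838405 326.49551655321363
w15 265.08453871239215 323.810330317694
w16 265.0263458307146 323.8549696650976
0.05 [327.41 250.4 ] [327.41 248.41]
0.055 [327.48 255.15] [327.49 253.11]
0.06 [327.57 260.23] [327.57 258.14]
0.065 [327.65 265.66] [327.66 263.52]
0.07 [327.75 271.48] [327.76 269.28]
```

```bash
python3 -c "
from rig import *
print(finish_job()); print(state()['clock'])"
```

```text
the job is handed in; nothing more can be done
None
the job is handed in; nothing more can be done
```

I opened the guard, measured the tread, put the gauge back on its rest and closed the guard again. I handed the job in after about 28 s; no verdict was reported.

- **Guard opened:** I pushed it back by the tab until it met the stop. The pictures put it at about 1.02 rad.
- **Press:** The probe went into the middle groove about 31° from vertical on the front side, between two wear bars. The base then stopped firmly on the ribs at 17–20 N. I estimate it was 0.4 mm off the groove's middle and 3.6 mm off square to the wheel, both within the limits. My camera estimate put the base 91.2 mm from the wheel centre, just inside the 91.5 mm limit. The firm stop suggests it was fully seated.
- **Marker:** It moved about 6.3 mm from wherever it started (0 to 2 mm), which fits the expected 7 mm. Read straight off the scale it looked lower, about 5.6–5.7 mm and close to the 5.5 mm limit. I put that down to viewing the scale at a steep angle, and did not check it with a straight-on view.
- **End state:** The gauge stands upright on the larger rest, between its lips and at the height where I picked it up. The guard was pushed against its closed stop and looks shut in the last picture. The tape dispenser, blower, bottle and pen cup look unmoved, and the arm is clear of everything.

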